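# Reset the angle of a swivel work-holder

### The job

Loosen the winged clamp knob of the swivel work-holder by about a quarter turn, then swing its head by the upright grip post until its pointer stands in the middle of the small index tab on the graduated sector, and turn the knob back until it is firmly tight, with the head left at the tab. Do not swing the head before the knob is loose, do not shift the index tab, and leave the vial, the steel block and the pliers where they are.

Things in the scene. Friction and masses are not known exactly. Their poses are not given: they have to be found in the camera images.
- swivel_axis (a point): Point on the upright swivel axis of the work-holder, 130 mm above the table, in the work-holder's axes: z up, -x towards the clamp knob's side, +x towards the middle of the graduated sector. The holder is fixed to the table: grey round foot (radius 64 mm), drum (radius 46), and on the +x side an aluminium sector (radius 86 to 122, top 76 high) with a line every 5 degrees.
- head_table (a point): Centre of the top of the swivelling head's round grey table, on the swivel axis, 108 mm high; x points along its arm. The table has radius 66 mm, is 10 mm thick and carries two steel jaws up to 135 mm high (within 42 mm of the axis) round a green wax block. Clamped, the head resists 30 N and more at its post; loose, about 1 N moves it and it stays where it is left.
- lens_center (a point): Centre of the clear magnifier lens that is fixed above the head, 245 mm above the table and 42 mm from the swivel axis towards the knob. Its rim has radius 42 mm and is 8 mm thick; its axes are those of swivel_axis. It hangs on a thin stem that stands at x = 22, y = 88 mm in its frame. A gripper held upright over the knob strikes it; one in line with the knob's axis clears it.
- knob_grip (a point): Centre of the black clamp knob's wing, half-way up. z = the knob's axis, outwards and up, 35 deg from vertical, leaning away from the swivel axis; x = along the wing, turning with the knob. Wing 40 mm long (x), 10 thick (y), 24 high (z), on a round hub of radius 14, 12 high. A lens hangs above: come in tilted, along the knob's own axis, not straight down.
- clamp_knob (a joint): Turn of the clamp knob, rad: 0 = tight at its end stop, growing to 2.0 as it is loosened, anticlockwise seen from outside (positive about knob_grip's z). Starts at 0 to 0.12. Count it loose from 1.0 up (the head is free above about 0.9), firmly tight below 0.3. It turns with about 0.12 N m, more as the clamp bites below 0.8, then meets the stop. It stays where it is left.
- swing_post (a point): Centre of the grip post on the head's arm, half-way up: an upright black round post 15 mm in diameter, from 110 to 150 mm above the table (this point 130 mm), 93 mm from the swivel axis. x points radially outwards.
- pointer_tip (a point): Lower tip of the 3 mm wide steel pointer at the outer end of the head's arm, on the same radius as the post, 107.5 mm from the swivel axis, 78 mm above the table. x points radially outwards, y along the arc.
- swivel_head (a joint): Angle of the head in rad, positive anticlockwise from above, 0 with the arm along +x of swivel_axis, free from -0.75 to 0.75. The head has to come to the angle of joint index_tab.
- index_mark (a point): Inner end of the brass index tab that is clipped on the sector's rim, 115.5 mm from the swivel axis, 78 mm above the table (the tab reaches 86 mm up at the rim, outside the pointer's path). The tab is 8 mm wide along the arc (y), with a black line along its middle; x points radially outwards. It stiffly slides and must not be moved.
- index_tab (a joint): Angle of the index tab in rad about the swivel axis, counted as swivel_head is: the head's target.
- vial: Bystander: small clear jar, 34 mm wide and high, standing loose beside the work-holder; origin under its centre.
- steel_block: Bystander: flat steel bench block 50x50x18 mm, loose; origin under its centre.
- plier_teal: Bystander: small pliers, 139x43x10 mm, lying loose; origin under its centre.

How it is judged:
By the outcome, as a careful person would: the job done as asked, in the order asked, and still so for the second after the job is handed in, with the robot touching nothing.
It also fails if it takes over 67 s, if anything falls off the work surface, if the arm or the gripper's body presses on something with over 40 N, if the wrist force passes 120 N, or if a joint passes its speed limit or range.

### The arm

A 7-joint arm with a two-finger parallel gripper is mounted at the origin on a cart in front of the work surface, level with it; the furniture and walls round the work are solid. World frame = base frame: x ahead of the robot, y to its left, z up, the work surface at z = 0. Lengths are in mm, angles in rad, forces in N, time in s.
With the tool pointing down it reaches from about 350 to 900 mm from the base axis. Payload 7.2 kg.
Tool frame: the origin (TCP) lies midway between the tips of the shut fingers; the grasp point (between the pads) lies 19 mm behind it; z points along the fingers, y is the line along which they close (so a half turn about z gives the same grasp; the last joint's range is limited). The gripper opens to 88 mm and grips with 3 to 60 N. Pads are 20 mm wide; open, the fingers measure 115 mm over their backs; the gripper's body (75 mm by 178 mm) begins 61 mm behind the grasp point.
Start: joints at [-1.214, 0.411, -0.013, 1.596, 0.006, 1.134, -0.082], TCP at [257.596, 569.45, 222.653] pointing down, gripper open.
Joint ranges: [-2.95, 2.95], [-0.29, 1.99], [-1.47, 1.44], [0.14, 2.54], [-1.03, 4.17], [0.13, 1.85], [-2.86, 2.86]. Speed limits (rad/s): [2.39, 2.39, 3.01, 3.01, 3.14, 3.14, 3.14].

### API

Orientations are given as a 3x3 rotation matrix whose columns are the frame's x, y, z axes.
In Python, from rig import * gives the robot as it stands.
- The arm moves only by the shell command python3 -m handwheel 'ROWS' [FORCE]. ROWS is JSON, a list of rows, each an object of numbers: "dx", "dy", "dz": the shift along the world's x, y, z in mm; "ax", "ay", "az": the turn, a rotation vector about the world's x, y, z in degrees; "hand": the finger opening in mm, from 0 to 87.8. A call has 1 to 12 rows; each row shifts and turns the commanded pose from where the row before left it; what a row does not reach is not made up. A row lasts 1/12 s, in which the tool goes at most 41.7 mm and 7.16 degrees, less where a joint would pass 70% of its speed; a pose out of reach is approached as far as the arm can. A call with a gripper value outside its range is refused whole. The fingers move at their own pace and stop on an object; FORCE is the grip in N (left out, the last holds). Time passes only in rows, so rows that do not move let the fingers close. It gives the time, the measured TCP pose, the force, the opening and the grip force at its end, in the units of the state.
- state(): the state, without advancing time (a new reading comes with each control period).
- capture(name): name is "scene" or "top" or "wrist"; returns the picture (420x560x3 uint8, blue, green, red); there is no depth.
- camera_params(name): a dict with "mtx" (3x3 intrinsics, pixels), "cam_to_world" (4x4, takes a point from camera to world coordinates). Camera axes: x right, y down, z forward; pixel columns grow to the right and rows downward; lengths in mm; the calibration is good to about 2 mm. A picture is of the moment at which its call begins: read the wrist's pose just before it. camera_params takes no time and is no camera call; for the wrist camera it gives the pose at the moment of the call.
- close_job(): hands the job in; it is judged then, once.
The state is a dict: "clock": time; "joints": joint angles; "qd": joint speeds; "effort": joint torques, N m; "eef_pos": TCP position; "ee_rot": TCP orientation; "contact_force": force on the tool from outside, world axes, zero at the start; "torque": the same for the moment, N m; "width": finger opening in mm; "grip_force": force on a finger pad.
Only numpy, scipy, OpenCV 4.12 (cv2) and the standard library are available. Lean on these libraries where they do the work, as an engineer would, in place of code of your own. Each camera call takes 0.05 s, during which the arm holds its last target. There are 200 camera calls.

## Working session

There is one attempt and no reset: what is moved stays moved. The work goes in short steps, Python scripts to look and compute and a shell command to move; the robot and the scene stay as the last step left them, time stands still between calls to the robot, and variables do not carry over. Pictures are saved under pics/ and viewed, at most 10 in all, crops included, and the job is handed in when it is done.

```bash
mkdir -p pics; ls
python3 - <<'E'
from rig import *
import cv2,numpy as np
s=state();print(s['clock'],s['eef_pos'],s['width'])
for n in("scene","top"):
    im=capture(n);cv2.imwrite(f'pics/{n}0.png',im);p=camera_params(n);print(n,p['mtx'],np.round(p['cam_to_world'],3))
a=cv2.imread('pics/scene0.png');b=cv2.imread('pics/top0.png')
E
```

```text
pics
0.0 [257.44485161 568.97764075 221.82179984] 87.85612927692982
scene [[535.76770369   0.         277.69235664]
 [  0.         535.76770369 216.05496945]
 [  0.           0.           1.        ]] [[ 8.47000e-01 -3.12000e-01  4.30000e-01  6.83800e+01]
 [-5.31000e-01 -4.88000e-01  6.93000e-01 -7.87528e+02]
 [-6.00000e-03 -8.15000e-01 -5.79000e-01  8.52186e+02]
 [ 0.00000e+00  0.00000e+00  0.00000e+00  1.00000e+00]]
top [[401.26937845   0.         276.09890812]
 [  0.         401.26937845 212.40919796]
 [  0.           0.           1.        ]] [[-1.000000e-03 -9.950000e-01  9.700000e-02  4.898490e+02]
 [-1.000000e+00  1.000000e-03 -3.000000e-03  4.880400e+01]
 [ 2.000000e-03 -9.700000e-02 -9.950000e-01  1.099667e+03]
 [ 0.000000e+00  0.000000e+00  0.000000e+00  1.000000e+00]]
```

View pics/top0.png

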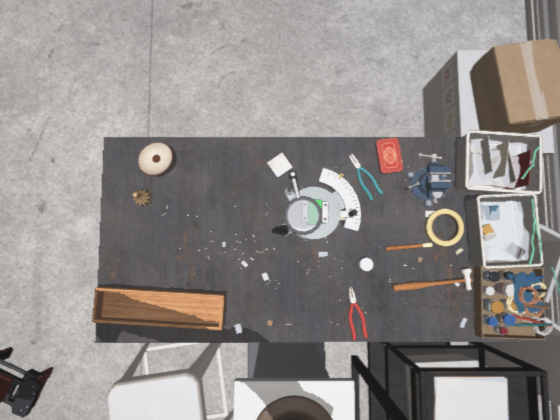

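View pics/scene0.png

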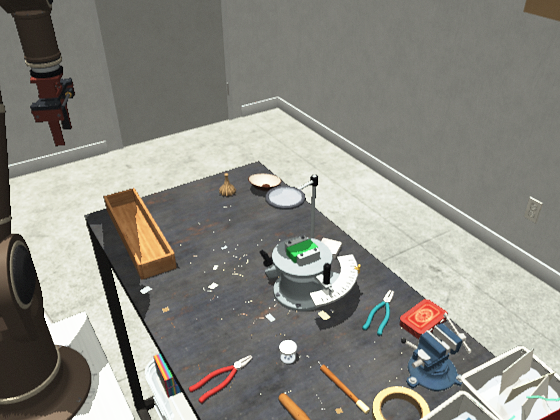

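Run:
```python
import cv2,numpy as np
a=cv2.imread('pics/scene0.png')[165:325,245:385];b=cv2.imread('pics/top0.png')[145:255,260:370]
a=cv2.resize(a,None,fx=3.7,fy=3.7,interpolation=2)[:592,:400];
a=cv2.resize(cv2.imread('pics/scene0.png')[165:325,250:370],(400,533),interpolation=2)
b=cv2.resize(b,(400,400),interpolation=2)
c=np.zeros((533,800,3),np.uint8);c[:,:400]=a;c[:400,400:]=b
cv2.imwrite('pics/c1.png',c)
```

```text
(no output)
```

View pics/c1.png

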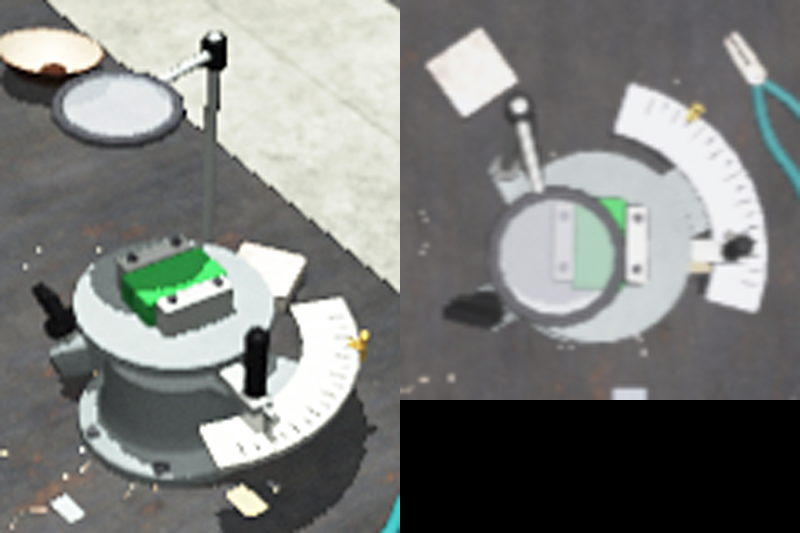

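```bash
cat > h.py <<'E'
from rig import *
import cv2,numpy as np
def ray(p,uv):
    T=np.array(p['cam_to_world']);d=T[:3,:3]@np.linalg.inv(p['mtx'])@[uv[0],uv[1],1];return T[:3,3],d/np.linalg.norm(d)
def onz(p,uv,z):
    o,d=ray(p,uv);return o+d*(z-o[2])/d[2]
def tri(prs):
    A=np.zeros((3,3));b=np.zeros(3)
    for p,uv in prs:
        o,d=ray(p,uv);M=np.eye(3)-np.outer(d,d);A+=M;b+=M@o
    x=np.linalg.solve(A,b);return x,[np.linalg.norm(np.cross(x-ray(p,uv)[0],ray(p,uv)[1])) for p,uv in prs]
def proj(p,X):
    T=np.linalg.inv(p['cam_to_world']);c=T[:3,:3]@X+T[:3,3];q=np.array(p['mtx'])@c;return q[:2]/q[2]
E
python3 - <<'E'
from h import *
np.set_printoptions(precision=1,suppress=True)
t=camera_params('top');s=camera_params('scene')
T=lambda x,y:(260+(x-400)/3.636,145+y/3.636)
S=lambda x,y:(250+x/3.333,165+y/3.333)
C=onz(t,T(595,247),108);print('axis',C, 'scene', onz(s,S(174,290),103))
print('r right',onz(t,T(692,247),108)-C)
print('post top',onz(t,T(738,246),150)-C,'scene',onz(s,S(257,332),150)-C, )
print('tab',onz(t,T(695,113),84)-C, onz(s,S(360,345),84)-C)
print('lens',onz(t,T(557,255),245)-C,onz(s,S(118,108),245)-C)
print('knob tri',[v-0*C[0] for v in tri([(t,T(472,310)),(s,S(53,310))])], )
for p in((620,135),(708,303),(633,82),(757,312)):print('sector',onz(t,T(*p),76)-C,np.linalg.norm((onz(t,T(*p),76)-C)[:2]))
w=camera_params('wrist');st=state();print(w['mtx']);print(st['ee_rot'].T@(w['cam_to_world'][:3,3]-st['eef_pos']) if hasattr(st['ee_rot'],'T') else '');print(np.array(st['ee_rot']).T@np.array(w['cam_to_world'])[:3,:3]);print(np.array(st['ee_rot']))
E
```

```text
axis [585.3 -46.9 108. ] scene [597.  -36.7 103. ]
r right [ -0.1 -66.3   0. ]
post top [ -3.5 -89.5  42. ] scene [ -1.8 -96.6  42. ]
tab [ 97.3 -73.9 -24. ] [ 95.5 -82.6 -24. ]
lens [-17.9  35.6 137. ] [-18.   33.1 137. ]
knob tri [array([545.7,  36.3,  57.4]), array([0.7, 0.7])]
sector [ 83.  -21.7 -32. ] 85.77822837460168
sector [-36.5 -82.1 -32. ] 89.84223798480735
sector [121.2 -31.4 -32. ] 125.23627685825087
sector [ -42.9 -116.4  -32. ] 124.04020487743351
[[366.6   0.  285.1]
 [  0.  366.6 199.6]
 [  0.    0.    1. ]]
[  83.2   -1.9 -163.2]
[[ 0.  -1.  -0.3]
 [ 1.   0.   0. ]
 [-0.  -0.3  1. ]]
[[-0.9  0.4 -0. ]
 [ 0.4  0.9 -0. ]
 [-0.  -0.  -1. ]]
```

```bash
R='{"dx":16.5,"dy":-30,"dz":-2.5,"ax":-2.6,"ay":-1.3}'; python3 -m handwheel '[{"dx":16.5,"dy":-30,"dz":-2.5,"ax":-2.6,"ay":-1.3},{"dx":16.5,"dy":-30,"dz":-2.5,"ax":-2.6,"ay":-1.3},{"dx":16.5,"dy":-30,"dz":-2.5,"ax":-2.6,"ay":-1.3},{"dx":16.5,"dy":-30,"dz":-2.5,"ax":-2.6,"ay":-1.3},{"dx":16.5,"dy":-30,"dz":-2.5,"ax":-2.6,"ay":-1.3},{"dx":16.5,"dy":-30,"dz":-2.5,"ax":-2.6,"ay":-1.3},{"dx":16.5,"dy":-30,"dz":-2.5,"ax":-2.6,"ay":-1.3},{"dx":16.5,"dy":-30,"dz":-2.5,"ax":-2.6,"ay":-1.3},{"dx":16.5,"dy":-30,"dz":-2.5,"ax":-2.6,"ay":-1.3},{"dx":16.5,"dy":-30,"dz":-2.5,"ax":-2.6,"ay":-1.3},{"dx":16.5,"dy":-30,"dz":-2.5,"ax":-2.6,"ay":-1.3},{"dx":16.5,"dy":-30,"dz":-2.5,"ax":-2.6,"ay":-1.3}]'
```

```text
validation failed for argument at $[0]...
```

```bash
python3 -m handwheel --help 2>&1 | head -20; python3 -m handwheel '[{"dx":16.5,"dy":-30,"dz":-2.5,"ax":-2.6,"ay":-1.3,"az":0,"hand":80}]'
```

```text
invalid input: not JSON, or not a number
clock: 0.18
eef_pos: [271.1, 542.4, 219.9]
ee_rot: [[-0.913, 0.408, 0.021], [0.407, 0.912, -0.043], [-0.036, -0.03, -0.999]]
contact_force: [-0.3, -0.6, -0.3]
width: 84.1
grip_force: 0.0
```

```bash
python3 -m handwheel '[{"dx":16.5,"dy":-30,"dz":-2.5,"ax":-2.6,"ay":-1.3,"az":0,"hand":80},{"dx":16.5,"dy":-30,"dz":-2.5,"ax":-2.6,"ay":-1.3,"az":0,"hand":80},{"dx":16.5,"dy":-30,"dz":-2.5,"ax":-2.6,"ay":-1.3,"az":0,"hand":80},{"dx":16.5,"dy":-30,"dz":-2.5,"ax":-2.6,"ay":-1.3,"az":0,"hand":80},{"dx":16.5,"dy":-30,"dz":-2.5,"ax":-2.6,"ay":-1.3,"az":0,"hand":80},{"dx":16.5,"dy":-30,"dz":-2.5,"ax":-2.6,"ay":-1.3,"az":0,"hand":80},{"dx":16.5,"dy":-30,"dz":-2.5,"ax":-2.6,"ay":-1.3,"az":0,"hand":80},{"dx":16.5,"dy":-30,"dz":-2.5,"ax":-2.6,"ay":-1.3,"az":0,"hand":80},{"dx":16.5,"dy":-30,"dz":-2.5,"ax":-2.6,"ay":-1.3,"az":0,"hand":80},{"dx":16.5,"dy":-30,"dz":-2.5,"ax":-2.6,"ay":-1.3,"az":0,"hand":80},{"dx":16.5,"dy":-30,"dz":-2.5,"ax":-2.6,"ay":-1.3,"az":0,"hand":80},{"dx":16.5,"dy":-30,"dz":0,"ax":0,"ay":0,"az":0,"hand":80}]' && python3 -m handwheel '[{"dx":18,"dy":-33,"dz":-5,"ax":0,"ay":0,"az":0,"hand":80},{"dx":18,"dy":-33,"dz":-5,"ax":0,"ay":0,"az":0,"hand":80},{"dx":0,"dy":0,"dz":0,"ax":0,"ay":0,"az":0,"hand":80},{"dx":0,"dy":0,"dz":0,"ax":0,"ay":0,"az":0,"hand":80}]'
python3 - <<'E'
from h import *
p=camera_params('wrist');im=capture('wrist');cv2.imwrite('pics/w1.png',im);np.save('w1.npy',p['cam_to_world']);print(state()['joints'])
print(proj(p,np.array([545.7,36.3,57.4])))
E
```

```text
clock: 1.18
eef_pos: [471.5, 179.4, 191.0]
ee_rot: [[-0.85, 0.459, 0.257], [0.282, 0.81, -0.514], [-0.444, -0.365, -0.819]]
contact_force: [0.8, 0.9, 0.2]
width: 80.1
grip_force: 0.0
clock: 1.52
eef_pos: [508.1, 110.9, 182.5]
ee_rot: [[-0.848, 0.466, 0.253], [0.291, 0.807, -0.513], [-0.444, -0.362, -0.82]]
contact_force: [-0.6, 0.5, 0.5]
width: 79.6
grip_force: 0.0
[-0.94142596  0.34686862  0.28117465  1.99746892  0.59086945  1.03376607
  0.10860775]
[289.98627671 181.99678282]
```

View pics/w1.png

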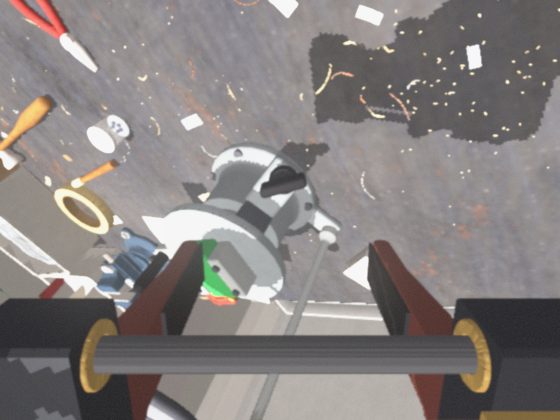

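Run:
```python
from h import *
im=cv2.imread('pics/w1.png');g=im.max(2)
for th in(25,35,50):
    m=(g<th).astype(np.uint8);m[:150]=0;m[215:]=0;m[:,:245]=0;m[:,325:]=0
    n,l,s,c=cv2.connectedComponentsWithStats(m)
    i=1+np.argmax(s[1:,4]);print(th,s[i],c[i],cv2.minAreaRect(np.argwhere(l==i)[:,::-1].astype(np.float32)))
cv2.imwrite('pics/w1c.png',cv2.resize(im[130:240,220:350],None,fx=5,fy=5,interpolation=2))
```

```text
Traceback (most recent call last):
ValueError: attempt to get argmax of an empty sequence
```

Run:
```python
from h import *
im=cv2.imread('pics/w1.png');g=im.max(2)
print(g[160:210:3,255:315:3])
cv2.imwrite('pics/w1c.png',cv2.resize(im[130:240,220:350],None,fx=5,fy=5,interpolation=2))
```

```text
[[244 245 245 245 246 244 174 229 221 157 114 115 115 104 102 100  98 100
   98 101]
 [191 197 243 240 245 181 225 238 206 156 134 115 113 117 104 101 103  95
  100 101]
 [138 145 157 170 183 214 241 213  94  70  73  82 106 112 113 102  98 119
  127 131]
 [132 133 135 136 194 238 184  68  77  84  79  68  65  93 113 114 104  98
  117 151]
 [130 127 131 171 237 195  71  86  75  73  74  72  69  64 110  85  92 117
  150 150]
 [123 123 144 231 243 119  74  76  72  69  65  65  66  63  63  57  62 120
  144 152]
 [118 129 219 242 242  79  70  67  64  64  64  62  64  60  65  67  65 110
  132 151]
 [121 206 239 213 152  63  64  61  64  63  66  67  73  80  82  87  78 104
  122 147]
 [176 237 160  64  67  65  65  70  72  78  82  90  88  92  88  88  86 119
  130 131]
 [234 244 109  70  73  76  88  92  93  93  92  95  91  92  87  87 108 228
  161 118]
 [204 242  87  94  94  98  96  97  92  93  90  90  92 120 153 161 171 183
  215 122]
 [176 173  99 100  97  93  93  94 112 111 117 159 206 152 169 169 165 169
  210 128]
 [174 174 128  93  95 126 231 241 244 243 242 227 142 135 159 168 167 169
  166 135]
 [177 174 176 168 172 177 232 244 244 244 234 154 125 127 149 168 168 169
  166 144]
 [174 173 179 177 174 176 176 213 243 239 179 120 124 125 140 166 165 136
  139 151]
 [139 175 179 177 175 176 176 175 216 196 120 121 120 125 130 163 160 115
  104 119]
 [ 88 111 171 178 175 175 176 178 151 118 118 120 119 121 131 161 163 112
  113 136]]
```

View pics/w1c.png

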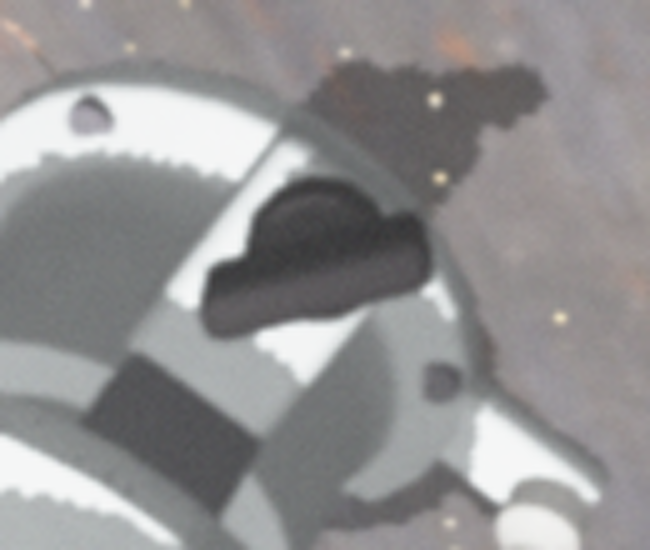

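Run:
```python
from h import *
np.set_printoptions(precision=3,suppress=True)
w=camera_params('wrist');t=camera_params('top');s=camera_params('scene')
T=lambda x,y:(260+(x-400)/3.636,145+y/3.636)
S=lambda x,y:(250+x/3.333,165+y/3.333)
W=lambda x,y:(220+x/5,130+y/5)
R=np.array(state()['ee_rot']);k=-R[:,2];print('k',k,np.degrees(np.arctan2(k[1],k[0])))
# depth from length
o,c=ray(w,W(322,292));_,a=ray(w,W(209,317));_,b=ray(w,W(431,268))
f=lambda d:d/(d@k)   # per unit plane depth
L=np.linalg.norm(f(b)-f(a));h=40/L
ctop=o+f(c)*h;print('by length: top centre',ctop,'grip',ctop-12*k)
print('tri w+t+s',tri([(w,W(322,285)),(t,T(472,308)),(s,S(50,308))]))
print('tri w+t',tri([(w,W(322,285)),(t,T(472,308))]),'w+s',tri([(w,W(322,285)),(s,S(50,308))]))
d=f(b)-f(a);d/=np.linalg.norm(d);print('wing dir',d,'in tool',R.T@d, 'axis angle to y', np.degrees(np.arctan2(*(R.T@d)[[0,1]])))
# swivel axis in wrist view sanity
print(proj(w,np.array([585.3,-46.9,108])))
```

```text
k [-0.255  0.512  0.821] 116.46393714805426
by length: top centre [243.301 402.182 496.981] grip [246.358 396.041 487.135]
tri w+t+s (array([545.313,  35.715,  61.813]), [np.float64(1.5362650149498835), np.float64(1.3081305920504027), np.float64(2.026107452481008)])
tri w+t (array([545.658,  36.321,  64.158]), [np.float64(0.5706873702241829), np.float64(0.5706873702243092)]) w+s (array([544.64 ,  34.96 ,  62.139]), [np.float64(1.605821953199171), np.float64(1.6058219531992524)])
wing dir [-0.263 -0.853  0.451] in tool [-0.223 -0.975  0.   ] axis angle to y -167.09964927230024
[218.712 258.888]
```

```bash
python3 -m handwheel '[{"dx":2.6,"dy":-5.2,"dz":-8.2,"ax":1.8,"ay":-3.6,"az":-5.75,"hand":45},{"dx":2.6,"dy":-5.2,"dz":-8.2,"ax":1.8,"ay":-3.6,"az":-5.75,"hand":45},{"dx":2.6,"dy":-5.2,"dz":-8.2,"ax":1.8,"ay":-3.6,"az":-5.75,"hand":45},{"dx":2.6,"dy":-5.2,"dz":-8.2,"ax":1.8,"ay":-3.6,"az":-5.75,"hand":45},{"dx":2.6,"dy":-5.2,"dz":-8.2,"ax":1.8,"ay":-3.6,"az":-5.75,"hand":45},{"dx":2.6,"dy":-5.2,"dz":-8.2,"ax":1.8,"ay":-3.6,"az":-5.75,"hand":45},{"dx":2.6,"dy":-5.2,"dz":-8.2,"ax":1.8,"ay":-3.6,"az":-5.75,"hand":45},{"dx":2.6,"dy":-5.2,"dz":-8.2,"ax":1.8,"ay":-3.6,"az":-5.75,"hand":45},{"dx":2.6,"dy":-5.2,"dz":-8.2,"ax":1.8,"ay":-3.6,"az":-5.75,"hand":45},{"dx":2.6,"dy":-5.2,"dz":-8.2,"ax":1.8,"ay":-3.6,"az":-5.75,"hand":45},{"dx":2.6,"dy":-5.2,"dz":-8.2,"ax":1.8,"ay":-3.6,"az":-5.75,"hand":45},{"dx":0,"dy":0,"dz":0,"ax":0,"ay":0,"az":0,"hand":45}]' && python3 -m handwheel '[{"dx":0,"dy":0,"dz":0,"ax":0,"ay":0,"az":0,"hand":45},{"dx":0,"dy":0,"dz":0,"ax":0,"ay":0,"az":0,"hand":45}]'
python3 - <<'E'
from h import *
p=camera_params('wrist');im=capture('wrist');cv2.imwrite('pics/w2.png',im);print(np.round(state()['joints'],2))
R=np.array(state()['ee_rot']);P=np.array(state()['eef_pos']);print('tip',proj(p,P))
for X in([548,31,55.],):
    X=np.array(X)-12*R[:,2];print(proj(p,X))
E
```

```text
clock: 2.57
eef_pos: [536.1, 57.3, 91.2]
ee_rot: [[0.266, 0.929, 0.258], [0.853, -0.102, -0.512], [-0.45, 0.356, -0.819]]
contact_force: [-1.2, 0.6, -0.7]
width: 44.9
grip_force: 0.0
clock: 2.73
eef_pos: [536.7, 57.8, 92.6]
ee_rot: [[0.258, 0.931, 0.259], [0.854, -0.095, -0.511], [-0.451, 0.353, -0.82]]
contact_force: [0.9, -0.1, 1.3]
width: 44.7
grip_force: 0.0
[-1.04  0.54  0.58  2.09  0.52  0.69 -1.14]
tip [288.53629323 257.36560967]
[287.33477595 234.78441336]
```

View pics/w2.png

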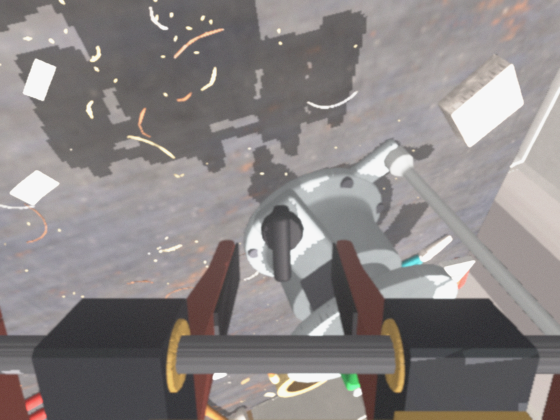

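```bash
python3 -m handwheel '[{"dx":1.6,"dy":-5.4,"dz":-7,"ax":0,"ay":0,"az":0,"hand":45},{"dx":1.6,"dy":-5.4,"dz":-7,"ax":0,"ay":0,"az":0,"hand":45},{"dx":1.6,"dy":-5.4,"dz":-7,"ax":0,"ay":0,"az":0,"hand":45},{"dx":1.6,"dy":-5.4,"dz":-7,"ax":0,"ay":0,"az":0,"hand":45},{"dx":1.6,"dy":-5.4,"dz":-7,"ax":0,"ay":0,"az":0,"hand":45},{"dx":1.6,"dy":-5.4,"dz":-7,"ax":0,"ay":0,"az":0,"hand":45},{"dx":0,"dy":0,"dz":0,"ax":0,"ay":0,"az":0,"hand":45},{"dx":0,"dy":0,"dz":0,"ax":0,"ay":0,"az":0,"hand":45}]'
python3 - <<'E'
from h import *
p=camera_params('wrist');im=capture('wrist');cv2.imwrite('pics/w3.png',im)
P=np.array(state()['eef_pos']);print('tip',proj(p,P))
E
```

```text
clock: 3.45
eef_pos: [546.0, 23.0, 50.0]
ee_rot: [[0.264, 0.93, 0.257], [0.853, -0.1, -0.513], [-0.451, 0.354, -0.819]]
contact_force: [-1.0, 1.0, -0.2]
width: 45.0
grip_force: 0.0
tip [288.73658442 256.62566049]
```

View pics/w3.png

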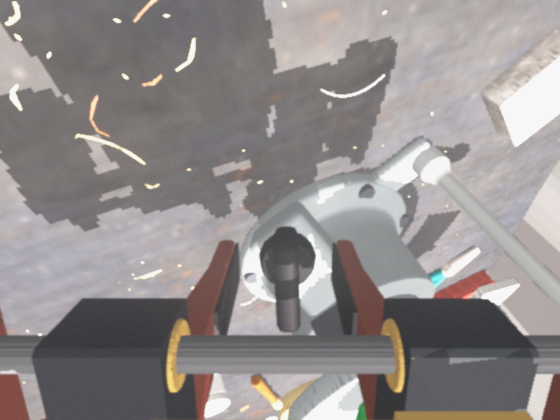

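```bash
python3 -m handwheel '[{"dx":0,"dy":0,"dz":0,"ax":0,"ay":0,"az":0,"hand":0},{"dx":0,"dy":0,"dz":0,"ax":0,"ay":0,"az":0,"hand":0},{"dx":0,"dy":0,"dz":0,"ax":0,"ay":0,"az":0,"hand":0},{"dx":0,"dy":0,"dz":0,"ax":0,"ay":0,"az":0,"hand":0},{"dx":0,"dy":0,"dz":0,"ax":0,"ay":0,"az":0,"hand":0},{"dx":0,"dy":0,"dz":0,"ax":0,"ay":0,"az":0,"hand":0}]' 30
python3 - <<'E'
from rig import *
s=state();print(s['torque'],s['contact_force'],s['grip_force'],s['eef_pos'],s['ee_rot'])
E
```

```text
clock: 4.0
eef_pos: [547.0, 24.3, 50.8]
ee_rot: [[0.263, 0.929, 0.259], [0.854, -0.099, -0.511], [-0.449, 0.356, -0.82]]
contact_force: [2.1, -0.1, 3.9]
width: 26.0
grip_force: 30.0
[ 0.20470652 -0.30738167  0.31506137] [ 2.07194348 -0.14526676  3.91894412] 30.00046680914238 [546.99910323  24.27816592  50.84456649] [[ 0.26331032  0.92922006  0.25926388]
 [ 0.8537758  -0.09933519 -0.51107671]
 [-0.4491487   0.355925   -0.81950158]]
```

```bash
python3 -m handwheel '[{"dx":0,"dy":0,"dz":0,"ax":0,"ay":0,"az":0,"hand":40},{"dx":0,"dy":0,"dz":0,"ax":0,"ay":0,"az":0,"hand":40},{"dx":-2.1,"dy":4.1,"dz":6.6,"ax":0,"ay":0,"az":0,"hand":40},{"dx":0,"dy":0,"dz":0,"ax":0,"ay":0,"az":0,"hand":40},{"dx":0,"dy":0,"dz":0,"ax":0,"ay":0,"az":0,"hand":0},{"dx":0,"dy":0,"dz":0,"ax":0,"ay":0,"az":0,"hand":0},{"dx":0,"dy":0,"dz":0,"ax":0,"ay":0,"az":0,"hand":0},{"dx":0,"dy":0,"dz":0,"ax":0,"ay":0,"az":0,"hand":0},{"dx":0,"dy":0,"dz":0,"ax":0,"ay":0,"az":0,"hand":0},{"dx":0,"dy":0,"dz":0,"ax":0,"ay":0,"az":0,"hand":0},{"dx":0,"dy":0,"dz":0,"ax":0,"ay":0,"az":0,"hand":0}]' 30
python3 - <<'E'
from rig import *
s=state();print(s['torque'],s['contact_force'],s['grip_force'],s['eef_pos'])
E
```

```text
clock: 4.92
eef_pos: [544.9, 27.9, 57.3]
ee_rot: [[0.264, 0.929, 0.259], [0.853, -0.1, -0.512], [-0.45, 0.356, -0.819]]
contact_force: [5.6, -1.3, -0.7]
width: 22.0
grip_force: 28.9
[ 0.08661257 -0.69182156  0.51064839] [ 5.60096916 -1.33412473 -0.70901014] 28.930308559793048 [544.88833345  27.94798545  57.3107987 ]
```

Run:
```python
from h import *
im=capture('wrist');cv2.imwrite('pics/w4.png',cv2.resize(im[200:340,200:380],None,fx=4.2,fy=4.2,interpolation=2))
```

```text
(no output)
```

View pics/w4.png

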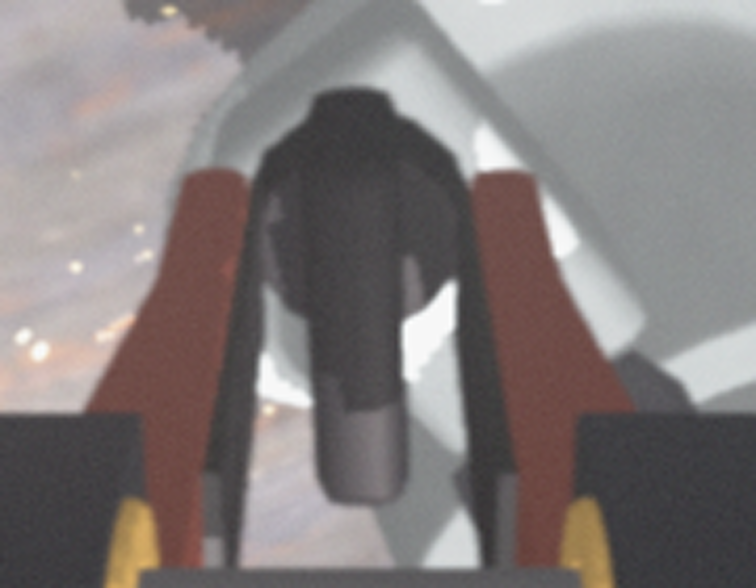

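```bash
python3 -m handwheel '[{"dx":0,"dy":0,"dz":0,"ax":0,"ay":0,"az":0,"hand":36},{"dx":0,"dy":0,"dz":0,"ax":0,"ay":0,"az":0,"hand":36},{"dx":-1.8,"dy":3.6,"dz":5.7,"ax":0,"ay":0,"az":0,"hand":36},{"dx":0,"dy":0,"dz":0,"ax":0,"ay":0,"az":0,"hand":36},{"dx":0,"dy":0,"dz":0,"ax":0,"ay":0,"az":0,"hand":0},{"dx":0,"dy":0,"dz":0,"ax":0,"ay":0,"az":0,"hand":0},{"dx":0,"dy":0,"dz":0,"ax":0,"ay":0,"az":0,"hand":0},{"dx":0,"dy":0,"dz":0,"ax":0,"ay":0,"az":0,"hand":0},{"dx":0,"dy":0,"dz":0,"ax":0,"ay":0,"az":0,"hand":0},{"dx":0,"dy":0,"dz":0,"ax":0,"ay":0,"az":0,"hand":0},{"dx":0,"dy":0,"dz":0,"ax":0,"ay":0,"az":0,"hand":0}]' 30
python3 - <<'E'
from rig import *
s=state();print(s['torque'],s['contact_force'],s['grip_force'],s['eef_pos'])
E
```

```text
clock: 5.88
eef_pos: [543.0, 31.5, 63.0]
ee_rot: [[0.263, 0.929, 0.259], [0.853, -0.099, -0.512], [-0.45, 0.356, -0.819]]
contact_force: [3.0, -0.9, 0.3]
width: 9.7
grip_force: 29.9
[ 0.09410186 -0.45695993  0.43069735] [ 2.95268602 -0.90730885  0.29158861] 29.92240011692047 [542.9942188   31.51820613  62.96702053]
```

```bash
python3 -m handwheel '[{"dx":0,"dy":0,"dz":0,"ax":0,"ay":0,"az":0,"hand":20},{"dx":1.3,"dy":4.3,"dz":-2.3,"ax":0,"ay":0,"az":0,"hand":20},{"dx":0,"dy":0,"dz":0,"ax":0,"ay":0,"az":0,"hand":20},{"dx":0,"dy":0,"dz":0,"ax":0,"ay":0,"az":0,"hand":0},{"dx":0,"dy":0,"dz":0,"ax":0,"ay":0,"az":0,"hand":0},{"dx":0,"dy":0,"dz":0,"ax":0,"ay":0,"az":0,"hand":0},{"dx":0,"dy":0,"dz":0,"ax":0,"ay":0,"az":0,"hand":0},{"dx":0,"dy":0,"dz":0,"ax":0,"ay":0,"az":0,"hand":0}]' 30 && python3 -m handwheel '[{"dx":0,"dy":0,"dz":0,"ax":-1.5,"ay":3,"az":4.8,"hand":0},{"dx":0,"dy":0,"dz":0,"ax":-1.5,"ay":3,"az":4.8,"hand":0},{"dx":0,"dy":0,"dz":0,"ax":-1.5,"ay":3,"az":4.8,"hand":0},{"dx":0,"dy":0,"dz":0,"ax":-1.5,"ay":3,"az":4.8,"hand":0},{"dx":0,"dy":0,"dz":0,"ax":0,"ay":0,"az":0,"hand":0}]'
python3 - <<'E'
from rig import *
s=state();print(s['torque'],s['contact_force'],s['grip_force'],s['eef_pos'])
E
```

```text
clock: 6.55
eef_pos: [544.4, 36.0, 60.6]
ee_rot: [[0.263, 0.929, 0.259], [0.854, -0.099, -0.511], [-0.449, 0.356, -0.819]]
contact_force: [5.6, -1.1, -3.0]
width: 10.0
grip_force: 29.9
clock: 6.97
eef_pos: [543.5, 35.8, 60.4]
ee_rot: [[-0.132, 0.957, 0.257], [0.822, 0.251, -0.511], [-0.554, 0.144, -0.82]]
contact_force: [0.2, 1.1, -0.2]
width: 9.9
grip_force: 29.9
[0.35314872 0.03116578 0.28482908] [ 0.15850358  1.05828923 -0.17058394] 29.944236874580383 [543.46102594  35.82773089  60.36093245]
```

```bash
python3 -m handwheel '[{"dx":0,"dy":0,"dz":0,"ax":-1.5,"ay":3,"az":4.8,"hand":0},{"dx":0,"dy":0,"dz":0,"ax":-1.5,"ay":3,"az":4.8,"hand":0},{"dx":0,"dy":0,"dz":0,"ax":-1.5,"ay":3,"az":4.8,"hand":0},{"dx":0,"dy":0,"dz":0,"ax":-1.5,"ay":3,"az":4.8,"hand":0},{"dx":0,"dy":0,"dz":0,"ax":-1.5,"ay":3,"az":4.8,"hand":0},{"dx":0,"dy":0,"dz":0,"ax":-1.5,"ay":3,"az":4.8,"hand":0},{"dx":0,"dy":0,"dz":0,"ax":-1.5,"ay":3,"az":4.8,"hand":0},{"dx":0,"dy":0,"dz":0,"ax":-1.5,"ay":3,"az":4.8,"hand":0},{"dx":0,"dy":0,"dz":0,"ax":-1.5,"ay":3,"az":4.8,"hand":0},{"dx":0,"dy":0,"dz":0,"ax":-1.5,"ay":3,"az":4.8,"hand":0},{"dx":0,"dy":0,"dz":0,"ax":0,"ay":0,"az":0,"hand":0},{"dx":0,"dy":0,"dz":0,"ax":0,"ay":0,"az":0,"hand":0}]'
python3 - <<'E'
from rig import *
import numpy as np
s=state();print(s['torque'],s['contact_force'],s['grip_force'],s['eef_pos'],np.round(s['joints'],2))
E
```

```text
clock: 7.97
eef_pos: [541.8, 34.4, 60.6]
ee_rot: [[-0.884, 0.394, 0.253], [0.223, 0.829, -0.513], [-0.412, -0.397, -0.82]]
contact_force: [-7.7, 0.6, 8.2]
width: 10.0
grip_force: 30.0
[-0.31725755  0.84130071 -0.55069161] [-7.73608446  0.58713688  8.22716379] 30.014342665672302 [541.82115819  34.43478943  60.58362263] [-0.74  0.54  0.24  2.09  0.77  0.73  0.06]
```

```bash
python3 -m handwheel '[{"dx":0,"dy":0,"dz":0,"ax":0,"ay":0,"az":0,"hand":40},{"dx":0,"dy":0,"dz":0,"ax":0,"ay":0,"az":0,"hand":40},{"dx":0,"dy":0,"dz":0,"ax":0,"ay":0,"az":0,"hand":40},{"dx":-5.1,"dy":10.3,"dz":16.4,"ax":0,"ay":0,"az":0,"hand":40},{"dx":-5.1,"dy":10.3,"dz":16.4,"ax":0,"ay":0,"az":0,"hand":40},{"dx":-5.1,"dy":10.3,"dz":16.4,"ax":0,"ay":0,"az":0,"hand":40},{"dx":-5.1,"dy":10.3,"dz":16.4,"ax":0,"ay":0,"az":0,"hand":40},{"dx":-5.1,"dy":10.3,"dz":16.4,"ax":0,"ay":0,"az":0,"hand":40},{"dx":0,"dy":0,"dz":0,"ax":0,"ay":0,"az":0,"hand":40},{"dx":0,"dy":0,"dz":0,"ax":0,"ay":0,"az":0,"hand":40}]'
python3 - <<'E'
from h import *
w=camera_params('wrist');im=capture('wrist');cv2.imwrite('pics/k1.png',im)
s=state();print(s['eef_pos'],s['ee_rot'])
T=lambda x,y:(260+(x-400)/3.636,145+y/3.636)
t=camera_params('top');sc=camera_params('scene')
print('stemtop',tri([(t,T(518,100)),(sc,(250+215/3.333,165+40/3.333))]))
b=capture('top');g=capture('scene')
c=np.zeros((600,800,3),np.uint8)
c[:300,:400]=cv2.resize(im,(400,300));c[:420,400:]=cv2.resize(g[165:291,250:370],(400,420),interpolation=2)
m=im[100:250,190:390];c[300:600,:400]=cv2.resize(m,(400,300),interpolation=2)
cv2.imwrite('pics/c2.png',c)
E
```

```text
clock: 8.8
eef_pos: [518.6, 88.2, 142.8]
ee_rot: [[-0.884, 0.391, 0.258], [0.219, 0.832, -0.509], [-0.413, -0.393, -0.821]]
contact_force: [-0.0, -0.2, -0.5]
width: 40.1
grip_force: 0.0
[518.24541676  87.24081652 142.23291656] [[-0.88404736  0.39082062  0.25635815]
 [ 0.21953707  0.8314192  -0.51043667]
 [-0.41263026 -0.39497008 -0.82081356]]
stemtop (array([658.49092642,  11.57796421, 251.1889389 ]), [np.float64(0.2638930321420639), np.float64(0.26389303214208804)])
```

View pics/c2.png

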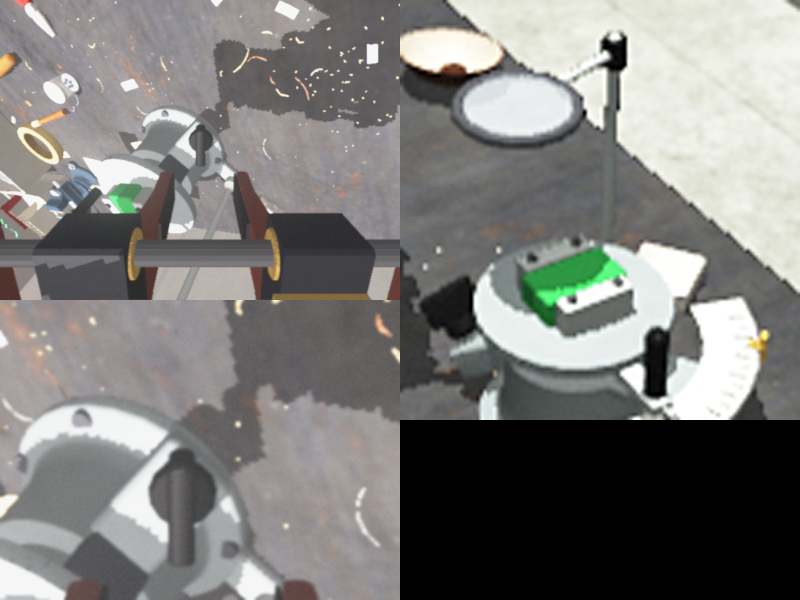

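```bash
python3 -m handwheel '[{"dx":-3,"dy":4,"dz":25,"ax":0,"ay":0,"az":0,"hand":50},{"dx":-3,"dy":4,"dz":25,"ax":6.2,"ay":3.1,"az":0,"hand":50},{"dx":0,"dy":0,"dz":25,"ax":6.2,"ay":3.1,"az":0,"hand":50},{"dx":0,"dy":0,"dz":25,"ax":6.2,"ay":3.1,"az":0,"hand":50},{"dx":0,"dy":0,"dz":25,"ax":6.2,"ay":3.1,"az":0,"hand":50},{"dx":0,"dy":0,"dz":25,"ax":6.2,"ay":3.1,"az":0,"hand":50},{"dx":0,"dy":-10,"dz":0,"ax":0,"ay":0,"az":7,"hand":50},{"dx":0,"dy":-10,"dz":0,"ax":0,"ay":0,"az":7,"hand":50},{"dx":0,"dy":-10,"dz":0,"ax":0,"ay":0,"az":7,"hand":50},{"dx":0,"dy":-10,"dz":0,"ax":0,"ay":0,"az":7,"hand":50},{"dx":0,"dy":-10,"dz":0,"ax":0,"ay":0,"az":7,"hand":50},{"dx":0,"dy":-10,"dz":0,"ax":0,"ay":0,"az":7,"hand":50}]'
python3 -c "
from rig import *;print(state()['joints'])"
```

```text
clock: 9.95
eef_pos: [511.9, 33.8, 291.2]
ee_rot: [[-0.923, -0.385, 0.001], [-0.385, 0.923, -0.001], [-0.001, -0.002, -1.0]]
contact_force: [0.2, -0.0, -0.9]
width: 50.0
grip_force: 0.0
[-0.28729144  0.15963415  0.14464415  1.77649186 -0.02278623  1.20608463
  1.83001751]
```

```bash
python3 -m handwheel '[{"dx":6,"dy":-14.5,"dz":0,"ax":0,"ay":0,"az":-7,"hand":60},{"dx":6,"dy":-14.5,"dz":0,"ax":0,"ay":0,"az":-7,"hand":60},{"dx":6,"dy":-14.5,"dz":0,"ax":0,"ay":0,"az":-7,"hand":60},{"dx":6,"dy":-14.5,"dz":0,"ax":0,"ay":0,"az":-7,"hand":60},{"dx":6,"dy":-14.5,"dz":0,"ax":0,"ay":0,"az":-7,"hand":60},{"dx":6,"dy":-14.5,"dz":0,"ax":0,"ay":0,"az":-7,"hand":60},{"dx":6,"dy":-14.5,"dz":0,"ax":0,"ay":0,"az":-7,"hand":60},{"dx":6,"dy":-14.5,"dz":0,"ax":0,"ay":0,"az":-7,"hand":60},{"dx":6,"dy":-14.5,"dz":0,"ax":0,"ay":0,"az":-7,"hand":60},{"dx":6,"dy":-14.5,"dz":0,"ax":0,"ay":0,"az":-7,"hand":60},{"dx":6,"dy":-14.5,"dz":0,"ax":0,"ay":0,"az":-7,"hand":60},{"dx":6,"dy":-14.5,"dz":0,"ax":0,"ay":0,"az":-7,"hand":60}]' && python3 -m handwheel '[{"dx":0,"dy":0,"dz":0,"ax":0,"ay":0,"az":-7,"hand":60},{"dx":0,"dy":0,"dz":0,"ax":0,"ay":0,"az":-7,"hand":60},{"dx":0,"dy":0,"dz":0,"ax":0,"ay":0,"az":-7,"hand":60},{"dx":0,"dy":0,"dz":0,"ax":0,"ay":0,"az":-7,"hand":60},{"dx":0,"dy":0,"dz":0,"ax":0,"ay":0,"az":-7,"hand":60},{"dx":0,"dy":0,"dz":0,"ax":0,"ay":0,"az":-7,"hand":60},{"dx":0,"dy":0,"dz":0,"ax":0,"ay":0,"az":-7,"hand":60},{"dx":0,"dy":0,"dz":0,"ax":0,"ay":0,"az":-7,"hand":60},{"dx":0,"dy":0,"dz":0,"ax":0,"ay":0,"az":-7,"hand":60},{"dx":0,"dy":0,"dz":0,"ax":0,"ay":0,"az":-7,"hand":60},{"dx":0,"dy":0,"dz":0,"ax":0,"ay":0,"az":-7,"hand":60},{"dx":0,"dy":0,"dz":0,"ax":0,"ay":0,"az":-7,"hand":60}]'
python3 -c "
from rig import *;print(state()['joints'])"
```

```text
clock: 10.95
eef_pos: [583.9, -140.3, 291.1]
ee_rot: [[-0.469, 0.883, -0.002], [0.883, 0.469, -0.004], [-0.002, -0.004, -1.0]]
contact_force: [-0.3, -0.3, -0.7]
width: 60.2
grip_force: 0.0
clock: 11.95
eef_pos: [583.6, -139.5, 291.2]
ee_rot: [[0.829, 0.559, -0.005], [0.559, -0.829, -0.001], [-0.005, -0.002, -1.0]]
contact_force: [0.2, 0.2, -1.1]
width: 59.9
grip_force: 0.0
[-0.3915521   0.37998765  0.75157773  1.59791958 -0.26512316  1.27467582
 -0.57417544]
```

```bash
python3 -m handwheel '[{"dx":0,"dy":0,"dz":0,"ax":0,"ay":0,"az":-7,"hand":60},{"dx":0,"dy":0,"dz":0,"ax":0,"ay":0,"az":-7,"hand":60},{"dx":0,"dy":0,"dz":0,"ax":0,"ay":0,"az":-7,"hand":60},{"dx":0,"dy":0,"dz":0,"ax":0,"ay":0,"az":-7,"hand":60},{"dx":0,"dy":0,"dz":0,"ax":0,"ay":0,"az":-7,"hand":60},{"dx":0,"dy":0,"dz":0,"ax":0,"ay":0,"az":-7,"hand":60},{"dx":0,"dy":0,"dz":0,"ax":0,"ay":0,"az":-7,"hand":60},{"dx":0,"dy":0,"dz":0,"ax":0,"ay":0,"az":-7,"hand":60},{"dx":0,"dy":0,"dz":0,"ax":0,"ay":0,"az":-7,"hand":60},{"dx":0,"dy":0,"dz":0,"ax":0,"ay":0,"az":-7,"hand":60},{"dx":0,"dy":0,"dz":0,"ax":0,"ay":0,"az":-7,"hand":60},{"dx":0,"dy":0,"dz":0,"ax":0,"ay":0,"az":-7,"hand":60}]' && python3 -m handwheel '[{"dx":0,"dy":0,"dz":-10,"ax":0,"ay":0,"az":-5,"hand":60},{"dx":0,"dy":0,"dz":-10,"ax":0,"ay":0,"az":-5,"hand":60},{"dx":0,"dy":0,"dz":0,"ax":0,"ay":0,"az":0,"hand":60},{"dx":0,"dy":0,"dz":0,"ax":0,"ay":0,"az":0,"hand":60}]'
python3 - <<'E'
from h import *
print(np.round(state()['joints'],2))
P=state();p=camera_params('wrist');im=capture('wrist');cv2.imwrite('pics/p1.png',im)
np.save('p1.npy',p['cam_to_world'])
print('expected post top',proj(p,np.array([582.6,-140,150.])),'tab',proj(p,np.array([681.7,-125,84.])),'axis',proj(p,np.array([585,-47,108.])))
hsv=cv2.cvtColor(im,cv2.COLOR_BGR2HSV)
m=cv2.inRange(hsv,(18,130,120),(32,255,255))
n,l,s,c=cv2.connectedComponentsWithStats(m)
print('brass',[(s[i].tolist(),c[i].round(1)) for i in range(1,n) if s[i,4]>15])
m=(im.max(2)<75).astype(np.uint8)
n,l,s,c=cv2.connectedComponentsWithStats(m)
print('dark',[(s[i].tolist(),c[i].round(1)) for i in range(1,n) if s[i,4]>60])
E
```

```text
clock: 12.95
eef_pos: [583.6, -139.5, 291.5]
ee_rot: [[0.643, -0.766, -0.002], [-0.766, -0.643, 0.002], [-0.003, 0.0, -1.0]]
contact_force: [0.4, -0.5, -0.7]
width: 60.1
grip_force: 0.0
clock: 13.28
eef_pos: [583.6, -139.1, 271.4]
ee_rot: [[0.508, -0.862, -0.002], [-0.862, -0.508, 0.002], [-0.003, 0.001, -1.0]]
contact_force: [0.4, -0.0, 0.3]
width: 59.6
grip_force: 0.0
[-0.61  0.53  1.14  1.64 -0.5   1.3  -1.98]
expected post top [283.54930258 190.43259059] tab [185.6442749  133.19505064] axis [233.43051553 255.97719973]
brass [([178, 132, 11, 9, 29], array([183.2, 135. ])), ([131, 329, 11, 30, 136], array([135.5, 344.5])), ([428, 329, 14, 63, 336], array([435.2, 363.2])), ([130, 365, 12, 27, 155], array([134.1, 380.6])), ([144, 375, 5, 7, 28], array([146. , 377.9])), ([422, 375, 5, 9, 34], array([424. , 378.2]))]
dark [([225, 50, 34, 21, 280], array([240.2,  59.4])), ([258, 55, 21, 15, 90], array([267.4,  63.6])), ([244, 80, 47, 25, 432], array([271.9,  89.9])), ([278, 170, 17, 28, 347], array([285.4, 184. ])), ([0, 244, 560, 176, 36660], array([253.6, 352.3])), ([224, 314, 29, 15, 298], array([239.9, 320.1])), ([250, 373, 21, 37, 120], array([261.2, 388.4])), ([310, 374, 60, 33, 835], array([337.6, 391. ]))]
```

```bash
python3 -m handwheel '[{"dx":-2.5,"dy":-1.5,"dz":-20,"ax":0,"ay":0,"az":0,"hand":50},{"dx":0,"dy":0,"dz":-25,"ax":0,"ay":0,"az":0,"hand":50},{"dx":0,"dy":0,"dz":-25,"ax":0,"ay":0,"az":0,"hand":50},{"dx":0,"dy":0,"dz":-25,"ax":0,"ay":0,"az":0,"hand":50},{"dx":0,"dy":0,"dz":-20,"ax":0,"ay":0,"az":0,"hand":50},{"dx":0,"dy":0,"dz":-15,"ax":0,"ay":0,"az":0,"hand":50},{"dx":0,"dy":0,"dz":-15,"ax":0,"ay":0,"az":0,"hand":50},{"dx":0,"dy":0,"dz":-8,"ax":0,"ay":0,"az":0,"hand":50},{"dx":0,"dy":0,"dz":0,"ax":0,"ay":0,"az":0,"hand":50},{"dx":0,"dy":0,"dz":0,"ax":0,"ay":0,"az":0,"hand":50}]'
python3 - <<'E'
from h import *
print(np.round(state()['joints'],2))
p=camera_params('wrist');im=capture('wrist');cv2.imwrite('pics/p2.png',im)
m=(im.max(2)<75).astype(np.uint8)
n,l,s,c=cv2.connectedComponentsWithStats(m)
print('dark',[(s[i].tolist(),c[i].round(1)) for i in range(1,n) if s[i,4]>60])
print(proj(p,np.array([580.9,-141,150.])))
for r in (200,215,230,245): print(im[r,240:340:4].max(1))
E
```

```text
clock: 14.17
eef_pos: [581.9, -140.5, 119.9]
ee_rot: [[0.507, -0.862, 0.0], [-0.862, -0.507, 0.003], [-0.002, -0.002, -1.0]]
contact_force: [0.5, 0.1, 0.3]
width: 50.0
grip_force: 0.0
[-0.51  0.67  1.    1.81 -0.66  1.03 -1.86]
dark [([240, 40, 30, 23, 232], array([254.5,  53.1])), ([210, 43, 34, 22, 258], array([225.7,  53.5])), ([196, 49, 14, 13, 62], array([202.3,  54.3])), ([221, 67, 74, 54, 1375], array([263.8,  93.7])), ([355, 145, 16, 19, 76], array([361.4, 155.6])), ([263, 233, 35, 72, 1911], array([281. , 269.9])), ([169, 244, 234, 99, 4774], array([286.9, 311.8])), ([0, 299, 205, 121, 16984], array([104.1, 363.9])), ([303, 298, 257, 122, 13578], array([450.1, 359.9])), ([0, 374, 29, 46, 1056], array([ 11.3, 398.6])), ([310, 374, 40, 31, 580], array([329.9, 386.2])), ([543, 374, 17, 46, 528], array([553.3, 400.2]))]
[281.49647778 292.50781939]
[209 208 209 213 213 215 209 206 209 207 208 208 208 211 213 169 195 206
 206 206 202 201 143 128 125]
[206 207 210 209 210 209 209 208 207 206 204 210 213 158 139 181 201 203
 202 206 202 204 204 101 207]
[156 154 117 148 146 149 169 203 120 168 176 177 179 170 154 116 198 203
 206 213 205 206 202 205 201]
[152 149 105 116 129 121 145 103  54  54  58  55  57  57 134 203 204 205
 198 201 200 201 202 202 192]
```

```bash
python3 -m handwheel '[{"dx":0,"dy":0,"dz":0,"ax":0,"ay":0,"az":0,"hand":0},{"dx":0,"dy":0,"dz":0,"ax":0,"ay":0,"az":0,"hand":0},{"dx":0,"dy":0,"dz":0,"ax":0,"ay":0,"az":0,"hand":0},{"dx":0,"dy":0,"dz":0,"ax":0,"ay":0,"az":0,"hand":0},{"dx":0,"dy":0,"dz":0,"ax":0,"ay":0,"az":0,"hand":0},{"dx":0,"dy":0,"dz":0,"ax":0,"ay":0,"az":0,"hand":0},{"dx":0,"dy":0,"dz":0,"ax":0,"ay":0,"az":0,"hand":0}]' 6
```

```text
clock: 14.8
eef_pos: [581.9, -139.9, 119.6]
ee_rot: [[0.507, -0.862, 0.0], [-0.862, -0.507, 0.004], [-0.003, -0.002, -1.0]]
contact_force: [-0.6, 0.3, 1.3]
width: 14.9
grip_force: 6.0
```

```bash
python3 -m handwheel '[{"dx":5.6,"dy":0.1,"dz":0,"ax":0,"ay":0,"az":0,"hand":0},{"dx":5.7,"dy":0.1,"dz":0,"ax":0,"ay":0,"az":0,"hand":0},{"dx":11.3,"dy":1.7,"dz":0,"ax":0,"ay":0,"az":0,"hand":0},{"dx":10.9,"dy":3.0,"dz":0,"ax":0,"ay":0,"az":0,"hand":0},{"dx":10.5,"dy":4.3,"dz":0,"ax":0,"ay":0,"az":0,"hand":0},{"dx":9.9,"dy":5.6,"dz":0,"ax":0,"ay":0,"az":0,"hand":0},{"dx":9.2,"dy":6.8,"dz":0,"ax":0,"ay":0,"az":0,"hand":0},{"dx":0,"dy":0,"dz":0,"ax":0,"ay":0,"az":0,"hand":0},{"dx":0,"dy":0,"dz":0,"ax":0,"ay":0,"az":0,"hand":0}]'
python3 - <<'E'
from h import *
q=camera_params('wrist');q2=dict(q);q2['cam_to_world']=np.load('p1.npy');C=np.array([585.3,-46.9,0])
X=onz(q2,(183.2,135),84)-C;print('tab from p1',X,np.degrees(np.arctan2(X[1],X[0])),np.hypot(*X[:2]))
P=np.array(state()['eef_pos']);X=P-C;print('post az',np.degrees(np.arctan2(X[1],X[0])),np.hypot(*X[:2]))
im=capture('wrist');cv2.imwrite('pics/p3.png',im)
hsv=cv2.cvtColor(im,cv2.COLOR_BGR2HSV)
m=cv2.inRange(hsv,(18,130,120),(32,255,255))
n,l,s,c=cv2.connectedComponentsWithStats(m)
for i in range(1,n):
    if s[i,4]>15 and s[i,1]<300:
        X=onz(q,c[i],82)-C;print(s[i],c[i],X,np.degrees(np.arctan2(X[1],X[0])),np.hypot(*X[:2]))
E
```

```text
clock: 15.55
eef_pos: [646.1, -117.9, 119.4]
ee_rot: [[0.508, -0.861, 0.002], [-0.861, -0.508, 0.003], [-0.001, -0.003, -1.0]]
contact_force: [2.6, -1.2, -0.4]
width: 14.9
grip_force: 6.0
tab from p1 [ 97.65162036 -75.38786923  84.        ] -37.66844141707505 123.36599931601405
post az -49.394178230000946 93.47176387178769
[219 189  20  17 162] [228.95061728 196.13580247] [ 97.10477354 -73.96195948  82.        ] -37.29549901179387 122.06436210005215
```

```bash
python3 -m handwheel '[{"dx":3.6,"dy":3.3,"dz":0,"ax":0,"ay":0,"az":0,"hand":0},{"dx":3.5,"dy":3.5,"dz":0,"ax":0,"ay":0,"az":0,"hand":0},{"dx":3.3,"dy":3.6,"dz":0,"ax":0,"ay":0,"az":0,"hand":0},{"dx":3.0,"dy":3.8,"dz":0,"ax":0,"ay":0,"az":0,"hand":0},{"dx":0,"dy":0,"dz":0,"ax":0,"ay":0,"az":0,"hand":0},{"dx":0,"dy":0,"dz":0,"ax":0,"ay":0,"az":0,"hand":0},{"dx":0,"dy":0,"dz":0,"ax":0,"ay":0,"az":0,"hand":0}]'
python3 - <<'E'
from h import *
q=camera_params('wrist');C=np.array([585.3,-46.9,0])
P=np.array(state()['eef_pos']);X=P-C;print('post az',np.degrees(np.arctan2(X[1],X[0])),np.hypot(*X[:2]))
im=capture('wrist');cv2.imwrite('pics/p4.png',im);np.save('p4.npy',q['cam_to_world'])
hsv=cv2.cvtColor(im,cv2.COLOR_BGR2HSV)
m=cv2.inRange(hsv,(18,130,120),(32,255,255))
n,l,s,c=cv2.connectedComponentsWithStats(m)
for i in range(1,n):
    if s[i,4]>15 and s[i,1]<300:
        X=onz(q,c[i],82)-C;print(s[i],c[i],X,np.degrees(np.arctan2(X[1],X[0])),np.hypot(*X[:2]))
cv2.imwrite('pics/p4c.png',cv2.resize(im[170:270,215:345],None,fx=6,fy=6,interpolation=2))
for a in(-37.4,):
  for r,z in((93,150),(107.5,78),(115.5,78),(122,82)):
    X=C+[r*np.cos(np.radians(a)),r*np.sin(np.radians(a)),z];print(r,proj(q,X))
E
```

```text
clock: 16.18
eef_pos: [658.2, -103.6, 119.4]
ee_rot: [[0.507, -0.862, -0.0], [-0.862, -0.507, 0.004], [-0.004, -0.002, -1.0]]
contact_force: [0.9, 0.6, 1.0]
width: 14.7
grip_force: 6.0
post az -37.859472420773365 92.30745496424828
[250 178  19  18 162] [259.32098765 185.42592593] [ 97.22091811 -73.97914318  82.        ] -37.268904652204384 122.16718276411291
93 [276.47151454 292.30460313]
107.5 [270.10360975 205.81175194]
115.5 [264.77579422 193.70485614]
122 [259.89131359 185.51096879]
```

View pics/p4c.png

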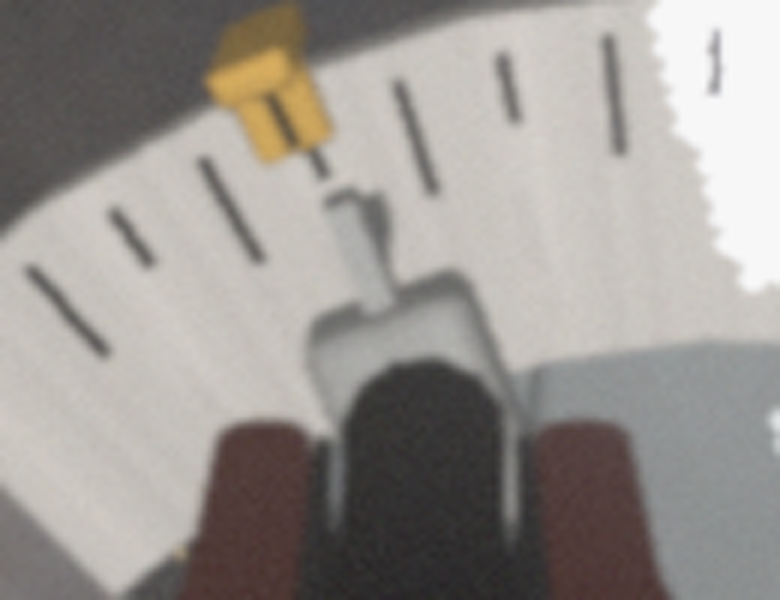

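```bash
python3 -m handwheel '[{"dx":0.6,"dy":0.8,"dz":0,"ax":0,"ay":0,"az":0,"hand":0},{"dx":0.6,"dy":0.8,"dz":0,"ax":0,"ay":0,"az":0,"hand":0},{"dx":0,"dy":0,"dz":0,"ax":0,"ay":0,"az":0,"hand":0},{"dx":0,"dy":0,"dz":0,"ax":0,"ay":0,"az":0,"hand":0},{"dx":0,"dy":0,"dz":0,"ax":0,"ay":0,"az":0,"hand":0},{"dx":0,"dy":0,"dz":0,"ax":0,"ay":0,"az":0,"hand":40},{"dx":0,"dy":0,"dz":0,"ax":0,"ay":0,"az":0,"hand":40},{"dx":0,"dy":0,"dz":0,"ax":0,"ay":0,"az":0,"hand":40},{"dx":0,"dy":0,"dz":0,"ax":0,"ay":0,"az":0,"hand":40}]'
python3 - <<'E'
from h import *
q=camera_params('wrist');C=np.array([585.3,-46.9,0]);q0=dict(q);q0['cam_to_world']=np.load('p4.npy')
im0=cv2.imread('pics/p4.png');im=capture('wrist');cv2.imwrite('pics/p5.png',im)
for n,i,p in(('old',im0,q0),('new',im,q)):
    hsv=cv2.cvtColor(i,cv2.COLOR_BGR2HSV);m=cv2.inRange(hsv,(18,130,120),(32,255,255))[:250]
    k,l,s,c=cv2.connectedComponentsWithStats(m);j=1+np.argmax(s[1:,4]);X=onz(p,c[j],82)-C
    print(n,'tab',c[j],np.degrees(np.arctan2(X[1],X[0])))
    # rectified polar strip at z=78: rows r, cols az
    for r in(104,106,108,110,113,115.5,118):
        az=np.arange(-42,-32.9,0.5);u=np.array([proj(p,C+[r*np.cos(np.radians(a)),r*np.sin(np.radians(a)),78]) for a in az]).astype(np.float32)
        print(r,cv2.remap(cv2.cvtColor(i,cv2.COLOR_BGR2GRAY),u[None,:,0],u[None,:,1],1)[0])
E
```

```text
clock: 16.98
eef_pos: [659.5, -102.8, 119.4]
ee_rot: [[0.507, -0.862, 0.0], [-0.862, -0.507, 0.003], [-0.003, -0.002, -1.0]]
contact_force: [0.7, 0.1, -1.2]
width: 37.5
grip_force: 0.0
old tab [259.32098765 185.42592593] -37.268904652204384
104 [199 197 196 189 156 116 122 162 175 176 181 191 193 195 195 194 197 195
 194]
106 [194 197 195 173 128 106 119 159 174 175 185 195 193 195 195 195 195 191
 165]
108 [192 198 194 178 141 124 125 154 162 166 183 196 195 197 196 196 195 178
 116]
110 [191 198 195 196 196 197 177 163 162 173 193 196 196 196 197 196 196 184
 125]
113 [195 199 196 195 197 201 199 191 126 147 198 200 198 196 196 196 195 184
 124]
115.5 [194 202 196 197 196 192 172 167 157 141 132 157 170 170 189 196 196 188
 128]
118 [195 200 197 195 198 194 161 165 169 140  99 152 169 165 183 196 195 191
 142]
new tab [262.33125 185.65   ] -37.32154204437759
104 [203 203 200 198 201 195 148 112 133 169 179 182 192 200 200 199 199 201
 199]
106 [202 203 199 200 196 163 117 111 140 175 178 182 192 199 202 200 201 195
 176]
108 [196 202 199 199 200 172 133 121 134 160 166 173 190 201 201 201 201 188
 126]
110 [196 203 199 200 202 204 203 196 170 169 171 183 198 200 202 201 200 187
 130]
113 [196 204 201 199 202 203 205 196 131 147 201 204 201 201 202 201 202 191
 131]
115.5 [199 204 200 200 203 201 176 167 161 143 130 159 170 176 195 203 201 193
 134]
118 [199 204 202 202 203 194 162 168 171 145 105 155 174 171 185 201 201 196
 152]
```

```bash
python3 -m handwheel '[{"dx":0,"dy":0,"dz":15,"ax":0,"ay":0,"az":0,"hand":50},{"dx":-5,"dy":4,"dz":20,"ax":0,"ay":0,"az":0,"hand":50},{"dx":10,"dy":12,"dz":10,"ax":0,"ay":0,"az":3,"hand":50},{"dx":10,"dy":12,"dz":10,"ax":0,"ay":0,"az":3,"hand":50},{"dx":0,"dy":0,"dz":0,"ax":0,"ay":0,"az":0,"hand":50},{"dx":0,"dy":0,"dz":0,"ax":0,"ay":0,"az":0,"hand":50}]'
cat > pol.py <<'E'
from h import *
import sys
q=camera_params('wrist');C=np.array([585.3,-46.9,0])
T=np.array(q['cam_to_world'])[:3,3]-C;print('cam az',np.degrees(np.arctan2(T[1],T[0])),np.hypot(*T[:2]),T[2],np.round(state()['joints'],2))
im=capture('wrist');cv2.imwrite('pics/%s.png'%sys.argv[1],im);g=cv2.cvtColor(im,cv2.COLOR_BGR2GRAY)
for r in(102,104,106,108,110,112,114,116,118,120):
    az=np.arange(-42,-32.9,0.5);u=np.array([proj(q,C+[r*np.cos(np.radians(a)),r*np.sin(np.radians(a)),78]) for a in az]).astype(np.float32)
    print(r,cv2.remap(g,u[None,:,0],u[None,:,1],1)[0])
E
python3 pol.py p6
```

```text
clock: 17.53
eef_pos: [674.9, -74.4, 175.4]
ee_rot: [[0.594, -0.804, 0.001], [-0.804, -0.594, 0.003], [-0.002, -0.003, -1.0]]
contact_force: [-1.3, 0.3, -0.5]
width: 49.8
grip_force: 0.0
cam az -34.93587547142492 165.38602132831696 338.3604112150188 [-0.55  0.72  0.98  1.55 -0.63  1.21 -1.96]
102 [195 192 193 186 179 173 171 170 183 195 196 193 192 192 193 192 191 193
 191]
104 [194 195 190 188 180 175 171 164 177 195 198 197 193 193 193 192 192 194
 192]
106 [192 196 192 188 180 173 171 157 157 188 198 194 192 192 193 193 192 188
 164]
108 [175 192 193 188 182 176 171 162 168 193 198 195 192 193 193 193 192 182
 142]
110 [183 196 192 189 174 154 148 155 183 197 199 197 192 190 194 193 193 184
 143]
112 [176 194 193 192 191 187 189 185 151 148 184 195 193 191 190 193 193 182
 135]
114 [180 196 193 191 192 195 194 184 148 131 177 193 187 187 192 192 193 185
 150]
116 [180 196 192 192 194 188 171 162 149 120 132 156 161 169 186 192 194 187
 144]
118 [183 195 193 193 193 179 162 163 157 118 125 160 164 162 181 193 193 191
 166]
120 [193 196 195 194 195 185 164 163 157 121 122 162 166 162 181 194 194 192
 193]
```

```bash
cat > pol2.py <<'E'
from h import *
q=camera_params('wrist');C=np.array([585.3,-46.9,0])
def prof(im,p,z,rs):
    g=cv2.cvtColor(im,cv2.COLOR_BGR2GRAY)
    for r in rs:
        az=np.arange(-43,-33.9,0.5);u=np.array([proj(p,C+[r*np.cos(np.radians(a)),r*np.sin(np.radians(a)),z]) for a in az]).astype(np.float32)
        print(z,r,cv2.remap(g,u[None,:,0],u[None,:,1],1)[0])
E
python3 - <<'E'
from pol2 import *
q0=dict(q);q0['cam_to_world']=np.load('p4.npy');q5=dict(q0);T=q0['cam_to_world'].copy();T[:3,3]+=np.array([659.5,-102.8,119.4])-[658.2,-103.6,119.4];q5['cam_to_world']=T
for n,p in(('p5',q5),('p6',q)):
    im=cv2.imread(f'pics/{n}.png');print(n)
    for z in(98,90):prof(im,p,z,(100,103,106,109))
E
```

```text
p5
98 100 [135 158 174 180 179 175 175 175 173 170 174 174 176 174 172 172 167 158
 171]
98 103 [114 124 132 135 132 134 131 138 138 138 134 130 130 131 131 130 136 175
 198]
98 106 [196 185 185 188 190 190 166 155 176 179 186 193 191 194 196 197 198 197
 200]
98 109 [202 202 199 200 204 184 126 150 179 178 188 201 200 199 200 199 198 199
 200]
90 100 [138 115 127 136 138 137 138 136 138 139 140 137 136 136 138 137 136 137
 139]
90 103 [197 185 176 171 179 179 181 164 146 172 181 180 183 179 181 186 187 193
 196]
90 106 [202 203 202 198 200 203 195 148 141 175 181 182 195 200 201 198 201 198
 198]
90 109 [200 204 203 199 199 188 130 109 134 172 180 183 193 201 200 201 200 192
 187]
p6
98 100 [167 173 171 170 167 165 162 162 164 168 168 168 167 165 158 147 158 185
 190]
98 103 [139 138 138 136 134 134 138 137 137 134 130 131 130 127 125 129 161 187
 192]
98 106 [192 185 188 189 186 183 175 172 172 177 195 195 187 189 191 192 191 192
 190]
98 109 [191 191 195 195 190 188 178 174 165 163 190 199 197 193 194 193 192 193
 192]
90 100 [160 159 160 154 154 152 151 150 152 154 151 152 150 148 144 140 156 184
 192]
90 103 [148 146 150 150 152 163 172 169 163 161 169 164 159 161 168 178 187 191
 192]
90 106 [192 193 193 193 189 182 175 171 167 181 196 197 194 193 193 194 193 193
 193]
90 109 [159 177 193 194 190 184 174 170 159 157 188 197 193 192 192 193 192 190
 163]
```

```bash
python3 -m handwheel '[{"dx":-7.7,"dy":-14.2,"dz":0,"ax":0,"ay":0,"az":0,"hand":50},{"dx":-7.7,"dy":-14.2,"dz":0,"ax":0,"ay":0,"az":0,"hand":50},{"dx":0,"dy":0,"dz":-15,"ax":0,"ay":0,"az":0,"hand":50},{"dx":0,"dy":0,"dz":-20,"ax":0,"ay":0,"az":0,"hand":50},{"dx":0,"dy":0,"dz":-20,"ax":0,"ay":0,"az":0,"hand":50},{"dx":0,"dy":0,"dz":0,"ax":0,"ay":0,"az":0,"hand":50},{"dx":0,"dy":0,"dz":0,"ax":0,"ay":0,"az":0,"hand":0},{"dx":0,"dy":0,"dz":0,"ax":0,"ay":0,"az":0,"hand":0},{"dx":0,"dy":0,"dz":0,"ax":0,"ay":0,"az":0,"hand":0},{"dx":0,"dy":0,"dz":0,"ax":0,"ay":0,"az":0,"hand":0},{"dx":0,"dy":0,"dz":0,"ax":0,"ay":0,"az":0,"hand":0},{"dx":0,"dy":0,"dz":0,"ax":0,"ay":0,"az":0,"hand":0}]' 6 && python3 -m handwheel '[{"dx":0.9,"dy":1.1,"dz":0,"ax":0,"ay":0,"az":0,"hand":0},{"dx":0.9,"dy":1.2,"dz":0,"ax":0,"ay":0,"az":0,"hand":0},{"dx":0,"dy":0,"dz":0,"ax":0,"ay":0,"az":0,"hand":0},{"dx":0,"dy":0,"dz":0,"ax":0,"ay":0,"az":0,"hand":0},{"dx":0,"dy":0,"dz":0,"ax":0,"ay":0,"az":0,"hand":0}]' &&  python3 -m handwheel '[{"dx":0,"dy":0,"dz":0,"ax":0,"ay":0,"az":0,"hand":50},{"dx":0,"dy":0,"dz":0,"ax":0,"ay":0,"az":0,"hand":50},{"dx":0,"dy":0,"dz":0,"ax":0,"ay":0,"az":0,"hand":50},{"dx":0,"dy":0,"dz":15,"ax":0,"ay":0,"az":0,"hand":50},{"dx":0,"dy":0,"dz":20,"ax":0,"ay":0,"az":0,"hand":50},{"dx":6,"dy":9,"dz":5,"ax":0,"ay":0,"az":2,"hand":50},{"dx":7,"dy":9,"dz":0,"ax":0,"ay":0,"az":2,"hand":50},{"dx":0,"dy":0,"dz":0,"ax":0,"ay":0,"az":0,"hand":50},{"dx":0,"dy":0,"dz":0,"ax":0,"ay":0,"az":0,"hand":50}]'; python3 pol.py p7
```

```text
clock: 18.58
eef_pos: [659.3, -103.1, 120.1]
ee_rot: [[0.594, -0.804, 0.001], [-0.804, -0.594, 0.003], [-0.002, -0.002, -1.0]]
contact_force: [0.0, -0.1, 3.0]
width: 14.8
grip_force: 6.0
clock: 19.0
eef_pos: [661.2, -100.8, 120.0]
ee_rot: [[0.594, -0.804, 0.001], [-0.804, -0.594, 0.003], [-0.002, -0.003, -1.0]]
contact_force: [-1.7, 1.4, 6.0]
width: 15.0
grip_force: 6.0
clock: 19.75
eef_pos: [674.1, -80.9, 158.5]
ee_rot: [[0.651, -0.759, -0.001], [-0.759, -0.651, 0.004], [-0.004, -0.002, -1.0]]
contact_force: [-0.8, -0.6, -1.1]
width: 50.4
grip_force: 0.0
cam az -34.90923841652849 170.58372961517074 321.28317976754965 [-0.52  0.73  0.95  1.56 -0.63  1.18 -1.88]
102 [191 193 190 190 191 192 191 192 184 172 169 171 177 188 191 190 190 189
 190]
104 [192 194 190 189 189 192 193 193 185 176 170 169 171 184 190 189 190 190
 189]
106 [190 193 189 189 190 193 193 194 185 176 171 168 169 185 192 190 189 184
 166]
108 [182 192 190 189 191 192 193 193 188 174 169 167 169 183 192 190 191 181
 137]
110 [183 191 189 190 193 192 194 195 183 148 134 144 168 187 191 192 190 182
 141]
112 [175 192 191 190 192 193 193 188 150 146 184 195 193 190 193 193 190 184
 144]
114 [178 194 191 190 191 191 192 185 143 136 180 190 186 186 190 190 192 186
 145]
116 [183 193 193 190 191 180 162 162 155 121 136 161 161 167 186 192 191 185
 143]
118 [181 193 192 192 191 183 163 163 153 113 122 158 164 161 180 192 192 188
 158]
120 [191 194 192 190 191 183 162 161 158 116 127 161 166 165 185 191 191 192
 190]
```

```bash
python3 -m handwheel '[{"dx":-7,"dy":-10,"dz":0,"ax":0,"ay":0,"az":0,"hand":50},{"dx":-6,"dy":-9.5,"dz":0,"ax":0,"ay":0,"az":0,"hand":50},{"dx":0,"dy":0,"dz":-20,"ax":0,"ay":0,"az":0,"hand":50},{"dx":0,"dy":0,"dz":-18,"ax":0,"ay":0,"az":0,"hand":50},{"dx":0,"dy":0,"dz":0,"ax":0,"ay":0,"az":0,"hand":50},{"dx":0,"dy":0,"dz":0,"ax":0,"ay":0,"az":0,"hand":0},{"dx":0,"dy":0,"dz":0,"ax":0,"ay":0,"az":0,"hand":0},{"dx":0,"dy":0,"dz":0,"ax":0,"ay":0,"az":0,"hand":0},{"dx":0,"dy":0,"dz":0,"ax":0,"ay":0,"az":0,"hand":0},{"dx":0,"dy":0,"dz":0,"ax":0,"ay":0,"az":0,"hand":0},{"dx":0,"dy":0,"dz":0,"ax":0,"ay":0,"az":0,"hand":0}]' 6 && python3 pol.py p8a
```

```text
clock: 20.72
eef_pos: [661.2, -102.3, 122.0]
ee_rot: [[0.649, -0.761, 0.001], [-0.761, -0.649, 0.003], [-0.002, -0.002, -1.0]]
contact_force: [0.4, -0.9, 3.1]
width: 14.7
grip_force: 6.0
cam az -43.28955389852903 173.69361166596906 285.0045367236366 [-0.49  0.75  0.93  1.62 -0.66  1.11 -1.82]
102 [185 185 181 184 184 185 187 188 170 134 150 162 163 173 181 184 184 184
 185]
104 [187 187 182 181 185 186 186 184 150 124 151 162 165 172 183 183 181 184
 183]
106 [183 186 182 182 184 188 187 175 130 115 149 163 166 173 183 183 182 177
 163]
108 [179 184 183 182 184 185 186 181 148 119 127 133 137 163 178 184 183 171
 116]
110 [180 187 184 183 184 187 188 188 188 181 168 169 170 177 184 185 183 172
 120]
112 [177 187 186 182 184 186 188 179 133 139 185 187 184 182 184 185 184 175
 120]
114 [181 187 183 181 184 186 186 182 130 126 175 181 182 182 184 184 183 175
 121]
116 [182 188 185 183 186 179 154 154 151 123 111 149 156 157 175 184 184 176
 119]
118 [182 188 185 183 187 172 151 155 156 122 104 149 159 155 172 185 184 180
 144]
120 [186 188 186 183 185 178 150 156 155 123 100 149 160 156 178 184 184 183
 182]
```

```bash
python3 -m handwheel '[{"dx":0,"dy":0,"dz":0,"ax":0,"ay":0,"az":0,"hand":50},{"dx":0,"dy":0,"dz":0,"ax":0,"ay":0,"az":0,"hand":50},{"dx":0,"dy":0,"dz":0,"ax":0,"ay":0,"az":0,"hand":50},{"dx":0,"dy":0,"dz":15,"ax":0,"ay":0,"az":0,"hand":50},{"dx":0,"dy":0,"dz":20,"ax":0,"ay":0,"az":0,"hand":50},{"dx":5,"dy":6,"dz":5,"ax":0,"ay":0,"az":2,"hand":50},{"dx":5,"dy":6,"dz":0,"ax":0,"ay":0,"az":2,"hand":50},{"dx":0,"dy":0,"dz":0,"ax":0,"ay":0,"az":0,"hand":50},{"dx":0,"dy":0,"dz":0,"ax":0,"ay":0,"az":0,"hand":50}]'; python3 pol.py p9
```

```text
clock: 21.52
eef_pos: [670.9, -88.9, 160.6]
ee_rot: [[0.702, -0.712, -0.002], [-0.712, -0.702, 0.004], [-0.004, -0.002, -1.0]]
contact_force: [0.1, 0.8, -0.4]
width: 50.1
grip_force: 0.0
cam az -35.87138054182154 173.84027704960565 323.4308392546422 [-0.51  0.72  0.93  1.57 -0.62  1.18 -1.81]
102 [194 194 190 189 191 194 191 185 176 171 172 179 190 192 191 191 192 193
 192]
104 [192 194 192 192 193 195 193 184 174 172 172 179 190 192 192 191 194 193
 191]
106 [189 194 192 191 191 194 193 185 174 171 170 176 188 191 193 192 191 189
 176]
108 [178 193 192 192 194 194 194 184 172 170 167 174 187 193 193 192 192 181
 142]
110 [182 195 192 191 192 194 192 177 147 140 153 178 190 191 192 192 191 180
 134]
112 [185 195 193 191 193 196 195 189 154 153 191 196 192 191 192 192 191 185
 140]
114 [186 195 193 191 195 194 194 184 141 134 181 190 185 188 193 192 192 184
 140]
116 [188 194 195 192 193 185 166 162 153 123 132 160 163 168 187 194 193 187
 143]
118 [189 196 194 191 191 179 161 163 153 115 121 159 165 161 181 192 193 189
 161]
120 [194 196 195 190 193 190 169 164 158 119 122 163 166 163 183 193 194 193
 193]
```

```bash
python3 -m handwheel '[{"dx":3,"dy":-3,"dz":30,"ax":0,"ay":0,"az":0,"hand":50},{"dx":0,"dy":0,"dz":35,"ax":0,"ay":0,"az":0,"hand":50},{"dx":0,"dy":0,"dz":35,"ax":0,"ay":0,"az":0,"hand":50},{"dx":0,"dy":0,"dz":32,"ax":0,"ay":0,"az":0,"hand":50},{"dx":0,"dy":0,"dz":0,"ax":0,"ay":0,"az":7,"hand":50},{"dx":-10,"dy":10,"dz":0,"ax":0,"ay":0,"az":7,"hand":50},{"dx":-10,"dy":10,"dz":0,"ax":0,"ay":0,"az":7,"hand":50},{"dx":-10,"dy":10,"dz":0,"ax":0,"ay":0,"az":7,"hand":50},{"dx":-10,"dy":10,"dz":0,"ax":0,"ay":0,"az":7,"hand":50},{"dx":-10,"dy":10,"dz":0,"ax":0,"ay":0,"az":7,"hand":50},{"dx":-10,"dy":10,"dz":0,"ax":0,"ay":0,"az":7,"hand":50},{"dx":-10,"dy":10,"dz":0,"ax":0,"ay":0,"az":7,"hand":50}]' && python3 -m handwheel '[{"dx":-8,"dy":10,"dz":0,"ax":0,"ay":0,"az":7,"hand":50},{"dx":-8,"dy":10,"dz":0,"ax":0,"ay":0,"az":7,"hand":50},{"dx":-8,"dy":10,"dz":0,"ax":0,"ay":0,"az":7,"hand":50},{"dx":-8,"dy":10,"dz":0,"ax":0,"ay":0,"az":7,"hand":50},{"dx":-8,"dy":10,"dz":0,"ax":0,"ay":0,"az":7,"hand":50},{"dx":-8,"dy":10,"dz":0,"ax":0,"ay":0,"az":7,"hand":50},{"dx":-8,"dy":10,"dz":0,"ax":0,"ay":0,"az":7,"hand":50},{"dx":-8,"dy":10,"dz":0,"ax":0,"ay":0,"az":7,"hand":50},{"dx":-8,"dy":10,"dz":0,"ax":0,"ay":0,"az":7,"hand":50},{"dx":-8,"dy":10,"dz":0,"ax":0,"ay":0,"az":7,"hand":50},{"dx":-8,"dy":10,"dz":0,"ax":0,"ay":0,"az":7,"hand":50},{"dx":0,"dy":0,"dz":0,"ax":0,"ay":0,"az":7,"hand":50}]'
python3 - <<'E'
from h import *
from scipy.spatial.transform import Rotation as Ro
s=state();R=np.array(s['ee_rot']);print(np.round(s['joints'],2))
G=np.array([[-0.884,.391,.258],[.219,.832,-.509],[-.413,-.393,-.821]])
print(np.degrees(np.arctan2(R[1,0],R[0,0])),np.degrees(Ro.from_matrix(G@R.T).as_rotvec()))
E
```

```text
clock: 22.57
eef_pos: [602.8, -23.1, 292.6]
ee_rot: [[0.982, 0.187, -0.004], [0.187, -0.982, 0.001], [-0.004, -0.002, -1.0]]
contact_force: [0.0, 0.7, 0.1]
width: 49.6
grip_force: 0.0
clock: 23.57
eef_pos: [514.1, 88.6, 292.7]
ee_rot: [[-0.086, 0.996, -0.004], [0.996, 0.086, -0.002], [-0.002, -0.004, -1.0]]
contact_force: [0.1, 0.5, 0.0]
width: 50.1
grip_force: 0.0
[-0.7   0.18  0.51  1.77 -0.09  1.22 -0.08]
94.90824569385332 [-36.28281416   3.66987059  63.46090946]
```

```bash
python3 -m handwheel '[{"dx":0.5,"dy":0,"dz":0,"ax":-3.3,"ay":0.33,"az":5.77,"hand":50},{"dx":0.5,"dy":0,"dz":0,"ax":-3.3,"ay":0.33,"az":5.77,"hand":50},{"dx":0.5,"dy":0,"dz":0,"ax":-3.3,"ay":0.33,"az":5.77,"hand":50},{"dx":0.5,"dy":0,"dz":0,"ax":-3.3,"ay":0.33,"az":5.77,"hand":50},{"dx":0.5,"dy":0,"dz":0,"ax":-3.3,"ay":0.33,"az":5.77,"hand":50},{"dx":0.5,"dy":0,"dz":0,"ax":-3.3,"ay":0.33,"az":5.77,"hand":50},{"dx":0.5,"dy":0,"dz":0,"ax":-3.3,"ay":0.33,"az":5.77,"hand":45},{"dx":0.5,"dy":0,"dz":0,"ax":-3.3,"ay":0.33,"az":5.77,"hand":45},{"dx":0,"dy":0,"dz":-10,"ax":-3.3,"ay":0.33,"az":5.77,"hand":45},{"dx":0,"dy":0,"dz":-20,"ax":-3.3,"ay":0.33,"az":5.77,"hand":45},{"dx":0,"dy":0,"dz":-25,"ax":-3.3,"ay":0.33,"az":5.77,"hand":45},{"dx":0,"dy":0,"dz":-25,"ax":0,"ay":0,"az":0,"hand":45}]' && python3 -m handwheel '[{"dx":0,"dy":0,"dz":-25,"ax":0,"ay":0,"az":0,"hand":40},{"dx":0,"dy":0,"dz":-25,"ax":0,"ay":0,"az":0,"hand":40},{"dx":0,"dy":0,"dz":-20,"ax":0,"ay":0,"az":0,"hand":40},{"dx":0,"dy":0,"dz":0,"ax":0,"ay":0,"az":0,"hand":40},{"dx":0,"dy":0,"dz":0,"ax":0,"ay":0,"az":0,"hand":40}]'
python3 - <<'E'
from h import *
from scipy.spatial.transform import Rotation as Ro
s=state();R=np.array(s['ee_rot']);print(np.round(s['joints'],2))
G=np.array([[-0.884,.391,.258],[.219,.832,-.509],[-.413,-.393,-.821]])
print(s['eef_pos'],np.degrees(Ro.from_matrix(G@R.T).as_rotvec()))
im=capture('wrist');cv2.imwrite('pics/k2.png',im);old=cv2.imread('pics/k1.png')
t=cv2.cvtColor(old[150:250,240:320],6)
for n,j in(('old',old),('new',im)):
    _,v,_,l=cv2.minMaxLoc(cv2.matchTemplate(cv2.cvtColor(j,6),t,5));print(n,v,l)
E
```

```text
clock: 24.57
eef_pos: [518.1, 87.6, 211.2]
ee_rot: [[-0.884, 0.388, 0.262], [0.216, 0.834, -0.508], [-0.416, -0.392, -0.821]]
contact_force: [1.1, 0.5, 0.5]
width: 44.7
grip_force: 0.0
clock: 24.98
eef_pos: [519.1, 85.8, 142.8]
ee_rot: [[-0.881, 0.397, 0.258], [0.225, 0.831, -0.51], [-0.416, -0.391, -0.821]]
contact_force: [0.0, -0.6, -0.1]
width: 39.7
grip_force: 0.0
[-0.93  0.4   0.34  2.05  0.62  0.91  0.18]
[519.12165868  85.80715096 142.83138103] [-0.06853402  0.20797201  0.32157724]
old 0.9999995827674866 (240, 150)
new 0.9918243885040283 (242, 149)
```

```bash
python3 -m handwheel '[{"dx":4.8,"dy":-10.1,"dz":-16.4,"ax":0,"ay":0,"az":0,"hand":40},{"dx":4.8,"dy":-10.1,"dz":-16.4,"ax":0,"ay":0,"az":0,"hand":40},{"dx":4.8,"dy":-10.1,"dz":-16.4,"ax":0,"ay":0,"az":0,"hand":40},{"dx":4.8,"dy":-10.1,"dz":-16.4,"ax":0,"ay":0,"az":0,"hand":40},{"dx":4.8,"dy":-9.8,"dz":-16.2,"ax":0,"ay":0,"az":0,"hand":40},{"dx":0,"dy":0,"dz":0,"ax":0,"ay":0,"az":0,"hand":40},{"dx":0,"dy":0,"dz":0,"ax":0,"ay":0,"az":0,"hand":0},{"dx":0,"dy":0,"dz":0,"ax":0,"ay":0,"az":0,"hand":0},{"dx":0,"dy":0,"dz":0,"ax":0,"ay":0,"az":0,"hand":0},{"dx":0,"dy":0,"dz":0,"ax":0,"ay":0,"az":0,"hand":0},{"dx":0,"dy":0,"dz":0,"ax":0,"ay":0,"az":0,"hand":0},{"dx":0,"dy":0,"dz":0,"ax":0,"ay":0,"az":0,"hand":0}]' 40
```

```text
clock: 26.03
eef_pos: [543.2, 35.0, 63.0]
ee_rot: [[-0.88, 0.399, 0.259], [0.226, 0.83, -0.51], [-0.418, -0.39, -0.82]]
contact_force: [-4.8, -2.0, 11.5]
width: 9.5
grip_force: 40.0
```

```bash
python3 -m handwheel '[{"dx":0,"dy":0,"dz":0,"ax":1.5,"ay":-3,"az":-4.8,"hand":0},{"dx":0,"dy":0,"dz":0,"ax":1.5,"ay":-3,"az":-4.8,"hand":0},{"dx":0,"dy":0,"dz":0,"ax":1.5,"ay":-3,"az":-4.8,"hand":0},{"dx":0,"dy":0,"dz":0,"ax":1.5,"ay":-3,"az":-4.8,"hand":0},{"dx":0,"dy":0,"dz":0,"ax":1.5,"ay":-3,"az":-4.8,"hand":0},{"dx":0,"dy":0,"dz":0,"ax":1.5,"ay":-3,"az":-4.8,"hand":0},{"dx":0,"dy":0,"dz":0,"ax":1.5,"ay":-3,"az":-4.8,"hand":0},{"dx":0,"dy":0,"dz":0,"ax":1.5,"ay":-3,"az":-4.8,"hand":0},{"dx":0,"dy":0,"dz":0,"ax":1.5,"ay":-3,"az":-4.8,"hand":0},{"dx":0,"dy":0,"dz":0,"ax":1.5,"ay":-3,"az":-4.8,"hand":0},{"dx":0,"dy":0,"dz":0,"ax":1.5,"ay":-3,"az":-4.8,"hand":0},{"dx":0,"dy":0,"dz":0,"ax":0,"ay":0,"az":0,"hand":0}]' && python3 -m handwheel '[{"dx":0,"dy":0,"dz":0,"ax":1.5,"ay":-3,"az":-4.8,"hand":0},{"dx":0,"dy":0,"dz":0,"ax":1.5,"ay":-3,"az":-4.8,"hand":0},{"dx":0,"dy":0,"dz":0,"ax":1.5,"ay":-3,"az":-4.8,"hand":0},{"dx":0,"dy":0,"dz":0,"ax":0,"ay":0,"az":0,"hand":0},{"dx":0,"dy":0,"dz":0,"ax":0,"ay":0,"az":0,"hand":0}]'
cat > t.py <<'E'
from h import *
from scipy.spatial.transform import Rotation as Ro
s=state();R=np.array(s['ee_rot']);k=-R[:,2];G=np.array([[.263,.929,.259],[.854,-.099,-.511],[-.449,.356,-.819]])
print('torque k',np.array(s['torque'])@k,'angle beyond tight-ref deg',np.degrees(Ro.from_matrix(R@G.T).as_rotvec()@k),s['contact_force'],np.round(s['joints'],2))
E
python3 t.py
```

```text
clock: 27.03
eef_pos: [543.4, 35.2, 63.0]
ee_rot: [[-0.012, 0.965, 0.261], [0.844, 0.15, -0.515], [-0.536, 0.214, -0.816]]
contact_force: [-4.3, -1.6, 11.7]
width: 10.0
grip_force: 40.0
clock: 27.45
eef_pos: [543.4, 35.2, 63.0]
ee_rot: [[0.274, 0.926, 0.261], [0.85, -0.106, -0.517], [-0.451, 0.363, -0.816]]
contact_force: [-4.2, -3.0, 13.8]
width: 9.7
grip_force: 40.1
torque k 0.48270923024215395 angle beyond tight-ref deg -0.5502870906910867 [-4.18170513 -2.98028311 13.76221053] [-1.11  0.65  0.74  2.12  0.38  0.55 -1.02]
```

```bash
python3 -m handwheel '[{"dx":0,"dy":0,"dz":0,"ax":0.5,"ay":-1,"az":-1.6,"hand":0},{"dx":0,"dy":0,"dz":0,"ax":0.5,"ay":-1,"az":-1.6,"hand":0},{"dx":0,"dy":0,"dz":0,"ax":0,"ay":0,"az":0,"hand":0}]'; python3 t.py
```

```text
clock: 27.7
eef_pos: [543.4, 35.1, 63.0]
ee_rot: [[0.336, 0.905, 0.26], [0.84, -0.164, -0.517], [-0.425, 0.393, -0.815]]
contact_force: [-3.7, -2.2, 13.6]
width: 10.1
grip_force: 42.1
torque k 0.9151109230849807 angle beyond tight-ref deg -4.477629896672988 [-3.68545926 -2.23841056 13.55026727] [-1.12  0.66  0.76  2.12  0.36  0.55 -1.06]
```

```bash
python3 -m handwheel '[{"dx":0,"dy":0,"dz":0,"ax":0,"ay":0,"az":0,"hand":40},{"dx":0,"dy":0,"dz":0,"ax":0,"ay":0,"az":0,"hand":40},{"dx":0,"dy":0,"dz":0,"ax":0,"ay":0,"az":0,"hand":40},{"dx":-5.1,"dy":10.3,"dz":16.4,"ax":0,"ay":0,"az":0,"hand":40},{"dx":-5.1,"dy":10.3,"dz":16.4,"ax":0,"ay":0,"az":0,"hand":40},{"dx":-5.1,"dy":10.3,"dz":16.4,"ax":0,"ay":0,"az":0,"hand":40},{"dx":-5.1,"dy":10.3,"dz":16.4,"ax":0,"ay":0,"az":0,"hand":40},{"dx":-5.1,"dy":10.3,"dz":16.4,"ax":0,"ay":0,"az":0,"hand":40},{"dx":-5.1,"dy":10.3,"dz":16.4,"ax":0,"ay":0,"az":0,"hand":40},{"dx":0,"dy":0,"dz":30,"ax":0,"ay":0,"az":0,"hand":40},{"dx":0,"dy":0,"dz":30,"ax":0,"ay":0,"az":0,"hand":40}]' && python3 -m handwheel '[{"dx":0,"dy":0,"dz":25,"ax":6.2,"ay":3.1,"az":0,"hand":40},{"dx":0,"dy":0,"dz":25,"ax":6.2,"ay":3.1,"az":0,"hand":40},{"dx":0,"dy":0,"dz":25,"ax":6.2,"ay":3.1,"az":0,"hand":40},{"dx":0,"dy":0,"dz":0,"ax":6.2,"ay":3.1,"az":0,"hand":40},{"dx":0,"dy":0,"dz":0,"ax":6.2,"ay":3.1,"az":0,"hand":40},{"dx":0,"dy":0,"dz":0,"ax":0,"ay":0,"az":0,"hand":40}]'; python3 t.py
```

```text
clock: 28.62
eef_pos: [512.5, 99.1, 220.7]
ee_rot: [[0.333, 0.906, 0.261], [0.842, -0.161, -0.515], [-0.424, 0.391, -0.817]]
contact_force: [-0.2, -0.4, -0.3]
width: 39.7
grip_force: 0.0
clock: 29.12
eef_pos: [515.2, 93.0, 297.2]
ee_rot: [[0.285, 0.959, 0.01], [0.959, -0.285, 0.001], [0.004, 0.009, -1.0]]
contact_force: [-0.1, -1.6, -0.1]
width: 39.7
grip_force: 0.0
torque k -0.027677586912617354 angle beyond tight-ref deg -5.059346187954502 [-0.12783945 -1.57289435 -0.0580819 ] [-0.97  0.2   0.83  1.78 -0.16  1.22 -0.38]
```

```bash
python3 -m handwheel '[{"dx":18.4,"dy":-22.6,"dz":0,"ax":0,"ay":0,"az":7,"hand":80},{"dx":18.4,"dy":-22.6,"dz":0,"ax":0,"ay":0,"az":7,"hand":80},{"dx":18.4,"dy":-22.6,"dz":0,"ax":0,"ay":0,"az":7,"hand":80},{"dx":18.4,"dy":-22.6,"dz":0,"ax":0,"ay":0,"az":7,"hand":80},{"dx":18.4,"dy":-22.6,"dz":0,"ax":0,"ay":0,"az":7,"hand":80},{"dx":18.4,"dy":-22.6,"dz":0,"ax":0,"ay":0,"az":7,"hand":80},{"dx":18.4,"dy":-22.6,"dz":0,"ax":0,"ay":0,"az":7,"hand":80},{"dx":18.4,"dy":-22.6,"dz":0,"ax":0,"ay":0,"az":7,"hand":80},{"dx":18.4,"dy":-22.6,"dz":0,"ax":0,"ay":0,"az":7,"hand":80},{"dx":18.4,"dy":-22.6,"dz":0,"ax":0,"ay":0,"az":7,"hand":80},{"dx":0,"dy":0,"dz":0,"ax":0,"ay":0,"az":0,"hand":80},{"dx":0,"dy":0,"dz":0,"ax":0,"ay":0,"az":0,"hand":80}]' ; python3 pol.py p10; python3 -c "
from h import *
p=camera_params('wrist');C=np.array([585.3,-46.9,0])
for r in(93,108,120):print(proj(p,C+[r*.798,-r*.603,78]))"
```

```text
clock: 30.12
eef_pos: [695.8, -127.1, 293.4]
ee_rot: [[-0.802, 0.597, 0.007], [0.597, 0.802, 0.002], [-0.004, 0.006, -1.0]]
contact_force: [0.0, 0.2, -0.2]
width: 79.9
grip_force: 0.0
cam az -38.374055826683225 53.047685508332634 456.168511344342 [-0.23  0.55  0.58  1.3  -0.3   1.36  1.27]
102 [117  81  67  66  66  69  72  73  72  72  73  75  76  74  75  71  69  70
  84]
104 [143 103  72  62  68  72  73  71  72  73  73  73  72  73  71  69  66  76
 104]
106 [161 137  99  72  66  66  69  71  71  71  72  72  72  72  67  69  75  92
 117]
108 [166 180 168 137 104  83  72  69  68  66  67  68  70  77  86 110 136 152
 148]
110 [169 193 198 190 179 165 152 143 135 125 120 131 146 158 172 186 194 189
 169]
112 [172 191 197 197 199 200 199 197 192 185 183 189 196 198 200 199 199 192
 169]
114 [177 194 198 198 198 200 200 197 192 190 189 192 195 197 198 198 199 191
 166]
116 [177 196 200 199 197 191 179 174 179 182 183 180 176 177 187 195 196 189
 167]
118 [182 196 198 197 196 188 177 169 169 160 154 164 173 176 184 195 198 193
 180]
120 [190 193 193 192 191 186 173 167 160 144 137 153 168 174 182 194 198 197
 193]
[281.82181852 126.96239452]
[281.71841886 141.71012369]
[281.63744888 153.25874317]
```

```bash
python3 -c "
from rig import *
print(close_job())"
```

```text
the job is handed in; nothing more can be done
None
```

I loosened the knob about 84°, swung the head until its pointer sat at the middle of the index tab (within about 0.2° when measured after tightening), and turned the knob back hard towards its end stop, about 4° past where it started. I handed the job in at about 30 s of the 67 s; nothing but the knob and post was gripped, though I took no final picture of the vial, steel block or pliers.

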